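Press the sample rack home in the cold box and tip its lid shut

ROBOT

A 7-joint arm with a two-finger parallel gripper is mounted at the origin on the work surface. World frame = base frame: x ahead of the robot, y to its left, z up, the work surface at z = 0. Lengths are in m, angles in rad, forces in N, time in s.
With the tool pointing down it reaches from about 0.425 to 0.825 m from the base axis. Payload 3.6 kg.
Tool frame: the origin (TCP) lies at the very end of the fingers, on their centre line; the grasp point (between the pads) lies 19 mm behind it; z points along the fingers, y is the direction in which the jaws open and shut (so a half turn about z gives the same grasp; the last joint's range is limited). The gripper opens to 85 mm and grips with 20 to 120 N. Pads are 22 mm wide; open, the fingers measure 114 mm over their backs; the gripper's body (76 mm by 85 mm) begins 54 mm behind the grasp point. The pads swing forward as they close: fully open they stand 13 mm farther back than shut.
Start: joints at [-1.177, 0.615, -0.013, 1.423, 0.008, 1.103, -0.04], TCP at [0.265, 0.594, 0.231] pointing down, gripper open.
Joint ranges: [-3.12, 3.12], [-0.3, 2.06], [-1.34, 1.32], [0.26, 2.42], [-1.36, 4.5], [0.01, 1.98], [-2.84, 2.84]. Speed limits (rad/s): [2.79, 2.79, 3.14, 3.14, 3.14, 3.14, 3.14].

INTERFACE

Orientations are given as a unit quaternion [x, y, z, w].
In Python, from bench import arm gives the robot as it stands.
- The arm moves only by the shell command python3 -m jog 'ROWS' [FORCE]. ROWS is JSON, a list of rows, each a list of 7 numbers: the finger opening in cm, from 0 to 8.54, then the shift along the tool's x, y, z in cm, then the turn, a rotation vector about the tool's x, y, z in degrees. A call has 1 to 10 rows; each row shifts and turns the commanded pose from where the row before left it, along the tool's axes as they then stand; what a row does not reach is not made up. A row lasts 1/12 s, in which the tool goes at most 41.7 mm and 7.16 degrees, less where a joint would pass 70% of its speed; a pose out of reach is approached as far as the arm can. A call with a gripper value outside its range is refused whole. The fingers move at their own pace and stop on an object; FORCE is the grip in N (left out, the last holds). Time passes only in rows, so rows that do not move let the fingers close. It gives the time, the measured TCP pose, the force and the opening at its end, in the units of the state.
- arm.sense(): the state, without advancing time (a new reading comes with each control period).
- arm.get_image(name): name is "scene" or "top" or "wrist"; returns a dict with "color" (420x560x3 uint8, red, green, blue), "vertical_fov" (degrees; the focal length in pixels is half the picture's height over the tangent of half this angle, whatever the lens; pixels are square), "cx", "cy" (the principal point, pixels), "distortion" ([k1, k2, p1, p2, k3] as OpenCV has them; the pictures are not rectified), "T" (4x4, takes a point from camera to world coordinates). Camera axes: x right, y down, z forward; pixel columns grow to the right and rows downward; lengths in m; the calibration is good to about 2 mm. A picture is of the moment at which its call begins. There is no depth.
- arm.hand_in(): hands the job in, once; it reports no verdict.
Trained networks look in a picture, given as the dict that the camera call returned (one of the last four; its "shot" number tells which), for a name from the list of things; names that differ only in an ending like _2 or _b are one class to them, and where a whole thing is asked for, a point or a joint stands for the part that bears it (a point fixed in the world has none). Each returns a list of dicts, best first, with "confidence" (0 to 1); they miss things now and then, are a little off and sometimes report something else, mostly with a low value. They report only what shows in the picture. A call takes as long as a camera call. They do not tell look-alikes from the thing itself.
- arm.cut_out(thing, picture): "region" (420x560 bool, what is visible of it) and "position" ([column, row] in pixels, amid what is visible of it).
The state is a dict: "clock": time; "joint_positions": joint angles; "qvel": joint speeds; "effort": joint torques, N m; "position": TCP position; "orientation": TCP orientation; "wrist_force": force on the tool from outside, world axes, zero at the start; "moment": the same for the moment, N m; "opening": opening from 0.0 (shut) to 1.0 (fully open).
Only numpy, scipy, OpenCV 4.12 (cv2) and the standard library are available. Lean on these libraries where they do the work, as an engineer would, in place of code of your own. Each camera call takes 0.05 s, during which the arm holds its last target.

TASK

Set the green rack of sample tubes on the lift-out plate in the open cold box, press it straight down until it bears on the cold pack, and hold it pressed there with 20 to 25 N (never above 35) for about a second so that it beds in. Then push the standing lid gently from behind, past upright, until its own weight takes it, and let it swing shut by itself: do not ride it down or touch it again, and do not disturb the other things on the bench.

Things in the scene. Friction and masses are not known exactly. Their poses are not given: they have to be found in the camera images.
- coldbox: White insulated cold box, fixed to the bench, outside 128 (x) x 118 (y) mm, rim 66 mm above the bench. Origin: centre of its underside. Own +x points to its hinge side, away from the robot (yaw within 0.3 rad), z up. In it a well 102 (x) x 96 (y) mm, centred on the origin, open at the top, where the rack belongs with rack x along box x (either way round), 3 mm play all round.
- seat (a joint): Height in m of the metal lift-out plate in the well (56 x 92 mm, in its middle) above its lowest place: starts at 15 to 19 mm. It slides straight down on a stiff drag and stays where it is left; it gives way under about 13 N, evenly, until the rack's foot bears on the hard cold pack, two ledges under the rack's ends. These lie 0 to 8 mm above the plate's lowest place: unknown, to be felt.
- seat_top (a point): Centre of the lift-out plate's upper face, on which the rack is first set; 23 mm above the bench when the joint seat reads 0, so 38 to 42 mm at the start. Level, axes as the box's. Pressed home, the rack's underside is 23 to 31 mm above the bench; once it bears on the cold pack the force rises steeply with any further push.
- rack_fin (a point): Centre of the yellow lifting fin (30 x, 12 y, 26 z mm) of the loose green tube rack, about 160 g; grip it from above across its 12 mm (rack y). The point is on the rack's middle axis, 39 mm above the underside, 13 mm above the deck, 13 mm below the fin's top. Axes are the rack's, x its longer side. With the rack home in the box it is 62 to 70 mm up.
- rack_deck (a point): Centre of the rack's flat deck, at the foot of the fin, 26 mm above the rack's underside. The rack, standing on the bench at first, is 96 (x) x 90 (y) mm over a rounded bead 8 mm above its underside; the foot below the bead is smaller, 84 x 76 mm. Rows of tube caps, 8 mm high, stand along the two ends (|x| 30 to 43 mm); the deck between them is clear.
- lid (a joint): Hinge angle of the blue lid, rad: 0 shut, 1.57 upright; at the start it leans back on its stop at 2.0. The hinge drags: from 1.6 to 1.25 the lid stays where it is left, further back it leans to its stop, and it falls shut only once pushed to somewhere between 1.25 and 0.9 (its mass is not known). Pushing near its edge takes up to 3 N; over 15 N is rough. Below 0.7 it must no longer be touched.
- lid_edge (a point): Point on the lid's outer face (its top when shut, its back when open), at mid-width, 10 mm from the free edge, 120 mm from the hinge line. Shut, it is 118 mm to the box's -x of the hinge and 24 mm above it. Own z is the outward normal of that face, own -x points to the free edge. The lid is a shell 128 x 118 mm, 24 mm deep, about 200 g.
- lid_hinge (a point): Middle of the lid's hinge line, on the box: 64 mm along the box's +x from its origin, 66 mm above the bench; the hinge axis is the box's y.
- tipbox_yellow: Bystander: closed tip box, yellow top, 84 x 68 x 60 mm. Origin at the centre of its underside.
- tipbox_purple: Bystander: closed tip box, purple top, 84 x 68 x 60 mm. Origin at the centre of its underside.
- reagent: Bystander: small amber bottle, 40 mm across, 75 mm high. Origin at the centre of its underside.
- beaker: Bystander: small white pot, 56 mm across, 50 mm high. Origin at the centre of its underside.
- marker: Bystander: marker pen lying on the bench, 140 x 13 mm. Origin at its underside near the middle.
There are look-alikes about, which are no part of the job. Leave any brown or purple look-alike of the coldbox alone.

How it is judged:
On the way, in this order (a step that is already met when the one before it is completed fails the run):
1. the rack is pressed home on the cold pack, with 18 N or more, while the lid is still open (z of rack_fin in the frame of coldbox below 0.072 m and horizontal distance between rack_fin and coldbox below 0.006 m and angle between the z axis of rack_fin and the z axis of coldbox, either way round below 0.05 rad and contact force between rack and coldbox above 18 N and value of joint lid above 1.4 rad), for 0.3 s.
2. the lid has been pushed past upright and falls free of the robot (value of joint lid below 0.7 rad and contact force between each of the fingers, the arm and lid below 0.2 N), for 0.02 s.
At the end, for the whole second after the job is handed in: The rack stands fully home in the cold box (fin centre no more than 72 mm above the box's underside, within 6 mm of its middle, upright within 0.05 rad), and the lid is shut on it (below 0.03 rad) (value of joint lid below 0.03 rad and z of rack_fin in the frame of coldbox below 0.072 m and horizontal distance between rack_fin and coldbox below 0.006 m and angle between the z axis of rack_fin and the z axis of coldbox, either way round below 0.05 rad); the robot touches nothing.
It fails at once if the rack is pressed against the plate, the cold pack or the box with more than 35 N (contact force between rack and coldbox above 35 N).
It fails at once if the lid is pushed or struck with more than 15 N (contact force between any of the fingers, the arm and lid above 15 N).
It fails at once if the lid is touched when it is below 0.7 rad (ridden down or pressed) (value of joint lid below 0.7 rad and contact force between any of the fingers, the arm and lid above 0.3 N).
It fails at once if a bystander (tip boxes, bottle, pot or marker) is moved more than 20 mm (distance of any of tipbox_yellow, tipbox_purple, reagent, beaker, marker from where it was at the start of the episode above 0.02 m).
It also fails if it takes over 72 s, if anything falls off the work surface, if the arm or the gripper's body presses on something with over 40 N, if the wrist force passes 120 N, or if a joint passes its speed limit or range.

## Working session

There is one attempt and no reset: what is moved stays moved. The work goes in short steps, Python scripts to look and compute and a shell command to move; the robot and the scene stay as the last step left them, time stands still between calls to the robot, and variables do not carry over. Pictures are saved under pics/ and viewed, and the job is handed in when it is done.

```bash
ls; mkdir -p pics
python3 - <<'E'
from bench import arm
import cv2,numpy as np
s=arm.sense();print({k:np.round(v,3).tolist() for k,v in s.items()})
for n in ("scene","top","wrist"):
    p=arm.get_image(n);cv2.imwrite(f"pics/a_{n}.png",p["color"][:,:,::-1]);print(n,p["vertical_fov"],p["cx"],p["cy"],p["distortion"],np.round(p["T"],3).tolist())
E
```

```text
pics
{'clock': 0.0, 'joint_positions': [-1.178, 0.616, -0.013, 1.425, 0.008, 1.103, -0.04], 'qvel': [0.001, 0.001, -0.001, -0.001, 0.0, -0.002, -0.002], 'effort': [0.0, -46.922, 0.26, -17.103, 0.01, 0.01, -0.0], 'position': [0.265, 0.593, 0.23], 'orientation': [0.208, 0.978, -0.001, -0.0], 'wrist_force': [-0.972, 0.741, -0.75], 'moment': [-0.005, 0.058, 0.036], 'opening': 0.998}
scene 55.78385306195223 279.1997585861584 208.8110062364335 [-0.07538469  0.          0.          0.          0.        ] [[0.021, 0.688, -0.726, 1.206], [1.0, -0.026, 0.004, 0.045], [-0.016, -0.725, -0.688, 0.742], [0.0, 0.0, 0.0, 1.0]]
top 50.397151738281146 268.62106271771216 209.83735502965897 [-0.03205528  0.          0.          0.          0.        ] [[0.007, -0.982, 0.191, 0.332], [-1.0, -0.009, -0.009, 0.079], [0.011, -0.191, -0.982, 1.166], [0.0, 0.0, 0.0, 1.0]]
wrist 60.00446736927241 276.73182081585355 200.55327259657562 [-0.08521918  0.          0.          0.          0.        ] [[0.407, 0.879, 0.249, 0.203], [0.913, -0.391, -0.114, 0.622], [-0.003, 0.273, -0.962, 0.372], [0.0, 0.0, 0.0, 1.0]]
```

View pics/a_scene.png

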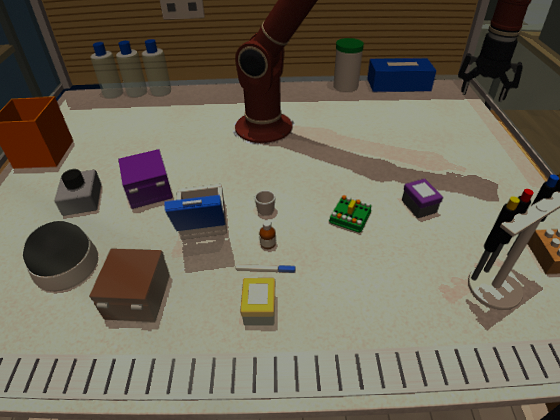

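View pics/a_top.png

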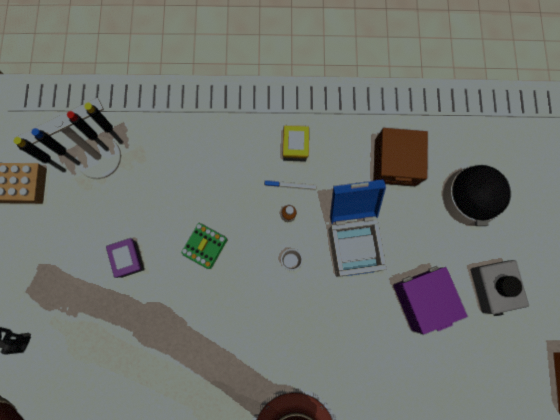

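View pics/a_wrist.png

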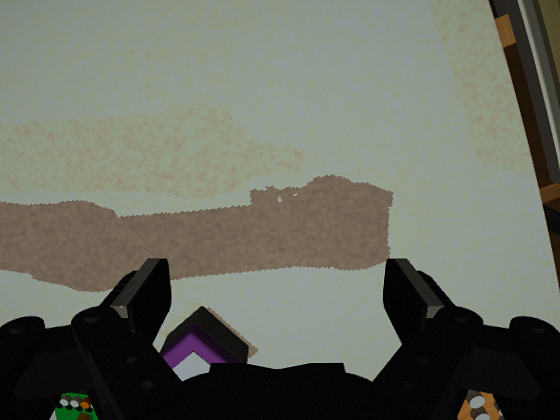

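```bash
cat > h.py <<'E'
import numpy as np,cv2
from bench import arm
def K(p):
    f=p["color"].shape[0]/2/np.tan(np.radians(p["vertical_fov"])/2)
    return np.array([[f,0,p["cx"]],[0,f,p["cy"]],[0,0,1]]),np.array(p["distortion"],float)
def ray(p,uv):
    k,d=K(p);u=cv2.undistortPoints(np.array(uv,float).reshape(-1,1,2),k,d).reshape(-1,2)
    T=np.array(p["T"]);return T[:3,3],np.c_[u,np.ones(len(u))]@T[:3,:3].T
def plane(p,uv,z):
    o,r=ray(p,uv);return o+r*((z-o[2])/r[:,2])[:,None]
def proj(p,X):
    k,d=K(p);T=np.linalg.inv(np.array(p["T"]));rv=cv2.Rodrigues(T[:3,:3])[0]
    return cv2.projectPoints(np.array(X,float).reshape(-1,1,3),rv,T[:3,3],k,d)[0].reshape(-1,2)
def crop(p,c,r,s,name,marks=()):
    u,v=map(int,c);y0,x0=max(0,v-r),max(0,u-r)
    im=p["color"][y0:v+r,x0:u+r,::-1]
    im=cv2.resize(im,None,fx=s,fy=s,interpolation=cv2.INTER_CUBIC)
    for m in marks: cv2.circle(im,(int((m[0]-x0+.5)*s),int((m[1]-y0+.5)*s)),3,(255,0,255),-1)
    cv2.imwrite(name,im)
def st():
    s=arm.sense();print({k:np.round(s[k],4).tolist() for k in("clock","position","orientation","wrist_force","opening")});return s
E
python3 - <<'E'
from h import *
for n in ("top","scene"):
    p=arm.get_image(n)
    for t in ("coldbox","rack_fin","lid","tipbox_yellow","tipbox_purple","reagent","beaker","marker"):
        for r in arm.cut_out(t,p)[:3]:
            m=r["region"].astype(np.uint8);print(n,t,round(r["confidence"],2),np.round(r["position"],1),m.sum(),cv2.boundingRect(m), np.round(plane(p,[r["position"]],.04)[0],3))
    if n=="top":
        crop(p,(205,245),35,9,"pics/b_rack.png");crop(p,(357,225),60,8,"pics/b_box.png")
E
```

```text
top coldbox 0.96 [429.1 300.3] 3335 (394, 266, 72, 69) [ 0.325 -0.334  0.04 ]
top coldbox 0.8 [401.6 154. ] 2851 (374, 128, 55, 59) [ 0.705 -0.284  0.04 ]
top coldbox 0.76 [355.6 228.2] 4516 (328, 180, 58, 97) [ 0.505 -0.155  0.04 ]
top rack_fin 0.85 [204.8 245.3] 1266 (182, 222, 45, 47) [0.458 0.229 0.04 ]
top rack_fin 0.38 [125.2 258.4] 1135 (106, 238, 39, 40) [0.423 0.428 0.04 ]
top lid 0.98 [355.6 198.9] 1969 (329, 179, 58, 44) [ 0.582 -0.157  0.04 ]
top lid 0.77 [433.7 301.6] 2886 (401, 267, 66, 68) [ 0.322 -0.346  0.04 ]
top lid 0.68 [400.6 156.6] 2363 (379, 128, 50, 53) [ 0.698 -0.281  0.04 ]
top tipbox_yellow 0.78 [295.4 143.7] 918 (282, 125, 27, 36) [ 0.73  -0.002  0.04 ]
top tipbox_yellow 0.19 [123.1 259.8] 1073 (107, 239, 38, 38) [0.42  0.433 0.04 ]
top tipbox_purple 0.83 [122.1 259. ] 1107 (106, 238, 39, 40) [0.421 0.436 0.04 ]
top tipbox_purple 0.72 [202.6 247.5] 1262 (181, 223, 46, 45) [0.452 0.234 0.04 ]
top reagent 0.55 [286.6 211.8] 224 (281, 205, 16, 17) [0.546 0.022 0.04 ]
top beaker 0.82 [290.  255.3] 362 (281, 248, 21, 22) [0.435 0.013 0.04 ]
top marker 0.61 [287
[... 522 characters left out ...]
cene lid 0.8 [132.6 276.2] 3162 (89, 248, 76, 56) [ 0.67  -0.281  0.04 ]
scene tipbox_yellow 0.72 [256.8 301.3] 1567 (240, 278, 35, 48) [ 0.742 -0.003  0.04 ]
scene tipbox_purple 0.59 [422.1 198.3] 1048 (403, 180, 40, 38) [0.439 0.428 0.04 ]
scene reagent 0.66 [266.6 234.1] 349 (259, 220, 17, 28) [0.553 0.017 0.04 ]
scene beaker 0.62 [262.6 203.6] 441 (255, 190, 21, 26) [0.444 0.006 0.04 ]
scene beaker 0.59 [194.5 214.2] 1740 (164, 195, 61, 36) [ 0.477 -0.168  0.04 ]
scene beaker 0.39 [351.3 212.7] 1061 (329, 195, 42, 37) [0.487 0.232 0.04 ]
scene marker 0.55 [267.4 269.3] 370 (236, 264, 60, 9) [0.659 0.019 0.04 ]
scene marker 0.46 [256.  299.4] 1544 (240, 277, 35, 49) [ 0.737 -0.005  0.04 ]
```

View pics/b_rack.png

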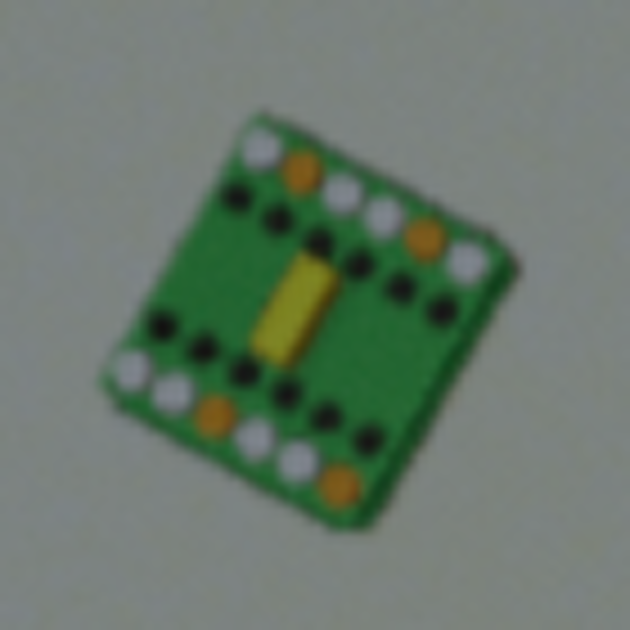

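View pics/b_box.png

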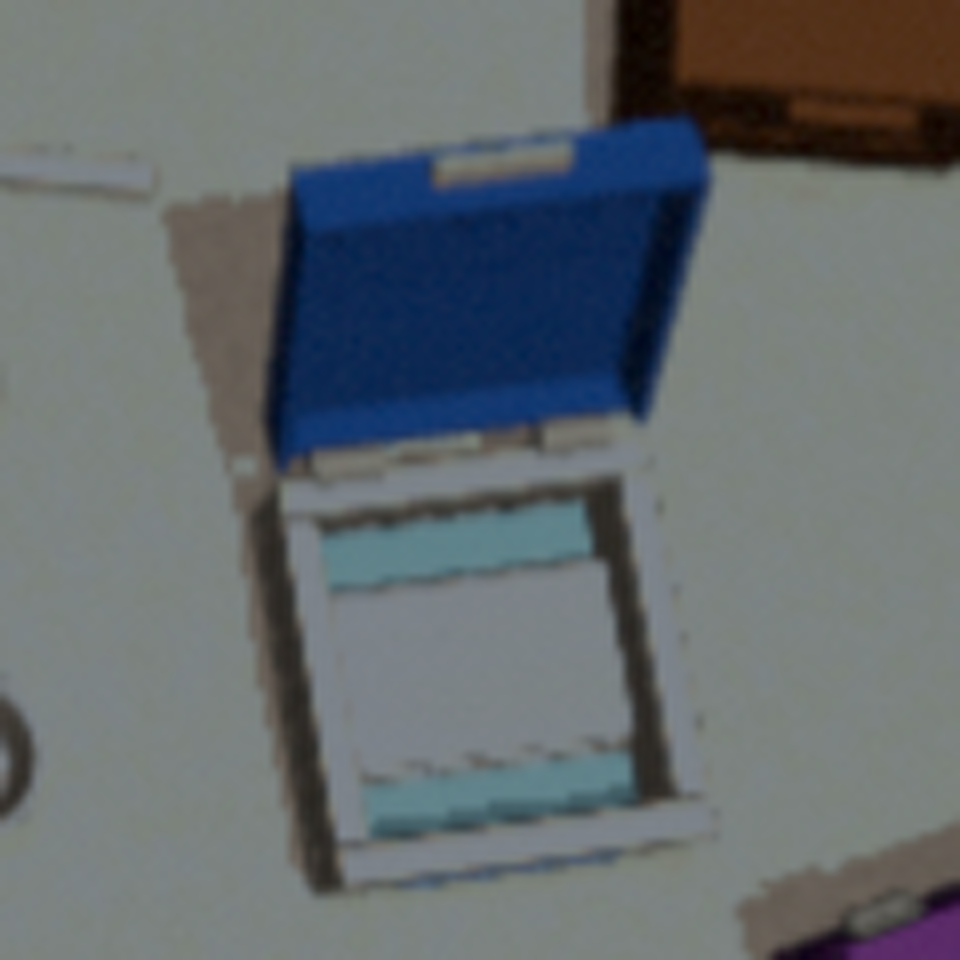

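Run:
```python
from h import *
from scipy.optimize import least_squares
p=arm.get_image("top")
hsv=cv2.cvtColor(p["color"],cv2.COLOR_RGB2HSV)
print(hsv[245,204],hsv[245,195])
m=((hsv[...,0]>24)&(hsv[...,0]<34)&(hsv[...,1]>150)&(hsv[...,2]>100)).astype(np.uint8)
m[:, :180]=0;m[:,230:]=0;m[:220]=0;m[270:]=0
r=cv2.minAreaRect(np.argwhere(m)[:,::-1].astype(np.float32));print(r,m.sum())
ys,xs=np.nonzero(m);print(plane(p,[[xs.mean(),ys.mean()]],.052))
# model fits from hand-read crop corners
def px(c,u,v,r,s): return np.array([[max(0,u-r)+a/s-.5,max(0,v-r)+b/s-.5] for a,b in c])
rk=px([(262,112),(515,265),(365,528),(103,385)],205,245,35,9)
P=plane(p,rk,.02);print("rack",P.mean(0),[np.round(np.linalg.norm(P[i]-P[(i+1)%4]),4) for i in range(4)],[np.degrees(np.arctan2(*(P[i]-P[(i+1)%4])[1::-1])).round(1) for i in range(4)])
bx=px([(280,480),(655,455),(715,830),(340,888)],357,225,60,8)
P=plane(p,bx,.066);print("box out",P.mean(0),[np.round(np.linalg.norm(P[i]-P[(i+1)%4]),4) for i in range(4)],[np.degrees(np.arctan2(*(P[i]-P[(i+1)%4])[1::-1])).round(1) for i in range(4)])
wl=px([(316,520),(622,478),(680,797),(340,842)],357,225,60,8)
P=plane(p,wl,.066);print("well",P.mean(0),[np.round(np.linalg.norm(P[i]-P[(i+1)%4]),4) for i in range(4)],[np.degrees(np.arctan2(*(P[i]-P[(i+1)%4])[1::-1])).round(1) for i in range(4)])
```

```text
[ 28 209  89] [ 66 168 100]
((201.6288299560547, 241.7747039794922), (6.757043838500977, 29.154756546020508), 22.166345596313477) 49
[[0.46032474 0.234924   0.052     ]]
rack [0.46055596 0.23319507 0.02      ] [np.float64(0.0861), np.float64(0.0856), np.float64(0.0858), np.float64(0.09)] [np.float64(59.4), np.float64(-28.3), np.float64(-117.7), np.float64(151.8)]
box out [ 0.45376664 -0.15591799  0.066     ] [np.float64(0.1185), np.float64(0.1177), np.float64(0.1177), np.float64(0.1273)] [np.float64(94.3), np.float64(6.9), np.float64(-81.0), np.float64(-172.8)]
well [ 0.4547964  -0.15346166  0.066     ] [np.float64(0.0975), np.float64(0.1004), np.float64(0.1065), np.float64(0.0999)] [np.float64(98.3), np.float64(8.2), np.float64(-82.2), np.float64(-176.9)]
```

```bash
python3 -m jog '[[8.5,-2.7,-2.07,0,0,0,0],[8.5,-2.7,-2.07,0,0,0,0],[8.5,-2.7,-2.07,0,0,0,0],[8.5,-2.7,-2.07,0,0,0,0],[8.5,-2.7,-2.07,0,0,0,0],[8.5,-2.7,-2.07,0,0,0,0],[8.5,-2.7,-2.07,0,0,0,0],[8.5,-2.7,-2.07,0,0,0,0],[8.5,-2.7,-2.07,0,0,0,0],[8.5,-2.7,-2.07,0,0,0,0]]'
python3 -m jog '[[8.5,-2.7,-2.07,0,0,0,0],[8.5,-2.7,-2.07,0,0,0,0],[8.5,0,0,2,0,0,5],[8.5,0,0,0,0,0,0],[8.5,0,0,0,0,0,0]]'
python3 - <<'E'
from h import *
st();p=arm.get_image("wrist");cv2.imwrite("pics/c.png",p["color"][:,:,::-1])
print(proj(p,[[.46,.234,.052],[.46,.234,.0]]))
E
```

```text
clock: 1.93
position: [0.4278, 0.293, 0.2316]
orientation: [0.208, 0.978, 0.0, 0.0]
wrist_force: [1.1, 1.9, -0.1]
opening: 0.997
clock: 2.35
position: [0.459, 0.2346, 0.2109]
orientation: [0.25, 0.968, -0.0, -0.001]
wrist_force: [-0.9, 0.8, 0.5]
opening: 0.997
{'clock': 2.35, 'position': [0.459, 0.2346, 0.2109], 'orientation': [0.2502, 0.9682, -0.0005, -0.0009], 'wrist_force': [-0.8796, 0.8391, 0.4564], 'opening': 0.9972}
[[275.46703257 183.03718785]
 [275.72365192 171.14284873]]
```

View pics/c.png

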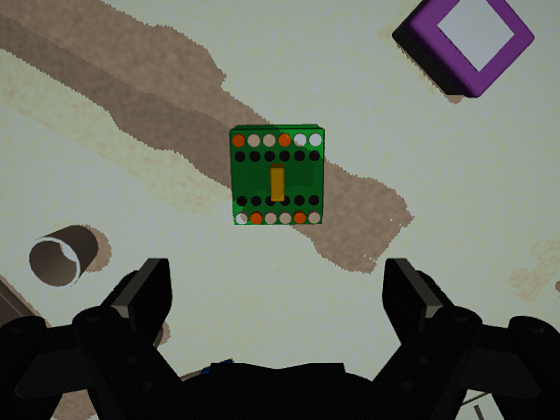

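Run:
```python
from h import *
p=arm.get_image("wrist")
crop(p,(278,177),60,8,"pics/d.png")
hsv=cv2.cvtColor(p["color"],cv2.COLOR_RGB2HSV)
g=((hsv[...,0]>45)&(hsv[...,0]<80)&(hsv[...,1]>100)).astype(np.uint8)
g[:100]=0;g[240:]=0
n,l,s,c=cv2.connectedComponentsWithStats(g);i=1+s[1:,4].argmax();print(s[i])
```

```text
[ 228  125   95  100 6028]
```

View pics/d.png

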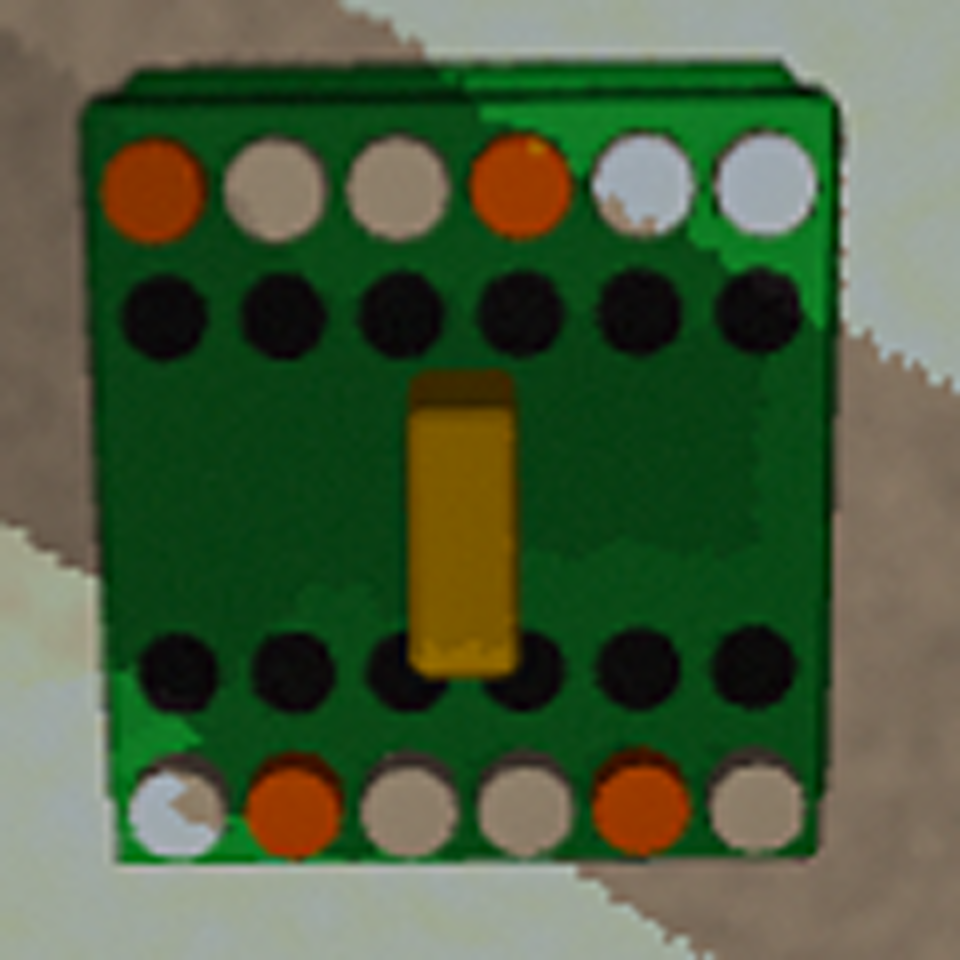

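Run:
```python
from h import *
p=arm.get_image("wrist");s=st()
f=lambda c:np.array([[218+a/8-.5,117+b/8-.5] for a,b in c])
F=plane(p,f([(410,406),(516,404),(519,677),(411,678)]),.052)
print("fin",F.mean(0),np.linalg.norm(F[0]-F[3]),np.linalg.norm(F[0]-F[1]))
C=plane(p,f([(152,190),(276,190),(397,190),(521,186),(643,185),(766,184),(175,810),(293,812),(409,812),(524,812),(641,808),(757,807)]),.034)
print("caps",C.mean(0))
d=C[:6].mean(0)-C[6:].mean(0);e=C[5]-C[0]+C[11]-C[6];print(np.degrees(np.arctan2(d[1],d[0])),np.degrees(np.arctan2(e[1],e[0])),np.linalg.norm(d),np.linalg.norm(e)/2)
from scipy.spatial.transform import Rotation as R
M=R.from_quat(s["orientation"]).as_matrix();print("tool x yaw",np.degrees(np.arctan2(M[1,0],M[0,0])), "y yaw",np.degrees(np.arctan2(M[1,1],M[0,1])))
print("tool-frame shift",M.T@(np.r_[F.mean(0)[:2],0]-np.r_[s["position"][:2],0]), M.T@(np.r_[C.mean(0)[:2],0]-np.r_[s["position"][:2],0]))
```

```text
{'clock': 2.5, 'position': [0.4593, 0.2364, 0.2121], 'orientation': [0.2489, 0.9685, 0.0008, 0.0003], 'wrist_force': [-1.1352, -0.2243, -0.7472], 'opening': 0.9964}
fin [0.46189728 0.23530162 0.052     ] 0.02973961655918749 0.011144170319203476
caps [0.46196881 0.23507585 0.034     ]
151.8043381919639 61.61654447407966 0.07171027837713631 0.06730338295573476
tool x yaw 151.17588720213078 y yaw 61.17590062291069
tool-frame shift [-2.79568525e-03  2.59713401e-04  8.27892515e-07] [-2.96720968e-03  9.64021815e-05  5.68328365e-07]
```

```bash
python3 -m jog '[[4,-0.28,0,2,0,0,-0.5],[4,0,0,3,0,0,0],[4,0,0,3,0,0,0],[4,0,0,3,0,0,0],[4,0,0,3,0,0,0],[4,0,0,2,0,0,0],[4,0,0,1,0,0,0],[4,0,0,0,0,0,0],[4,0,0,0,0,0,0]]'
python3 - <<'E'
from h import *
st();p=arm.get_image("wrist");cv2.imwrite("pics/e.png",p["color"][:,:,::-1]);st()
E
```

```text
clock: 3.25
position: [0.4624, 0.2343, 0.0419]
orientation: [0.246, 0.969, 0.0, 0.0]
wrist_force: [0.4, -0.8, 0.0]
opening: 0.467
{'clock': 3.25, 'position': [0.4624, 0.2343, 0.0419], 'orientation': [0.2459, 0.9693, 0.0005, 0.0003], 'wrist_force': [0.3782, -0.8278, 0.0097], 'opening': 0.4669}
{'clock': 3.3, 'position': [0.4629, 0.2343, 0.0425], 'orientation': [0.2461, 0.9693, 0.001, 0.0009], 'wrist_force': [-0.4752, 0.5859, 0.5122], 'opening': 0.4677}
```

View pics/e.png

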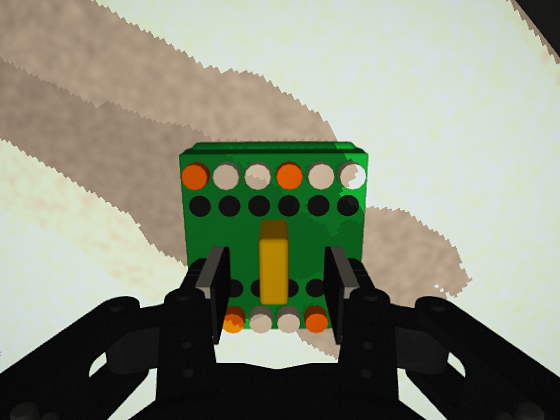

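Run:
```python
from h import *
from scipy.spatial.transform import Rotation as R
p=arm.get_image("wrist");s=st();M=R.from_quat(s["orientation"]).as_matrix();P=np.array(s["position"])
pts=[P+M@np.array(v) for v in [(0,0,0),(0,0,-.019),(.011,.02,0),(-.011,.02,0),(.011,-.02,0),(-.011,-.02,0),(.011,.02,-.03),(-.011,.02,-.03)]]
q=proj(p,pts);print(q.round(0))
d=M@np.array([1,0,0]);c=np.array([.4619,.2352,.052]);print(proj(p,[c,c+.015*d,c-.015*d]).round())
crop(p,(270,280),75,5,"pics/f.png",q)
```

```text
{'clock': 3.35, 'position': [0.4631, 0.2343, 0.0429], 'orientation': [0.2462, 0.9692, 0.0012, 0.0012], 'wrist_force': [0.1385, -0.161, 0.2593], 'opening': 0.4684}
[[274. 265.]
 [273. 287.]
 [322. 241.]
 [320. 288.]
 [226. 241.]
 [228. 288.]
 [332. 275.]
 [329. 329.]]
[[274. 272.]
 [274. 237.]
 [274. 304.]]
```

View pics/f.png

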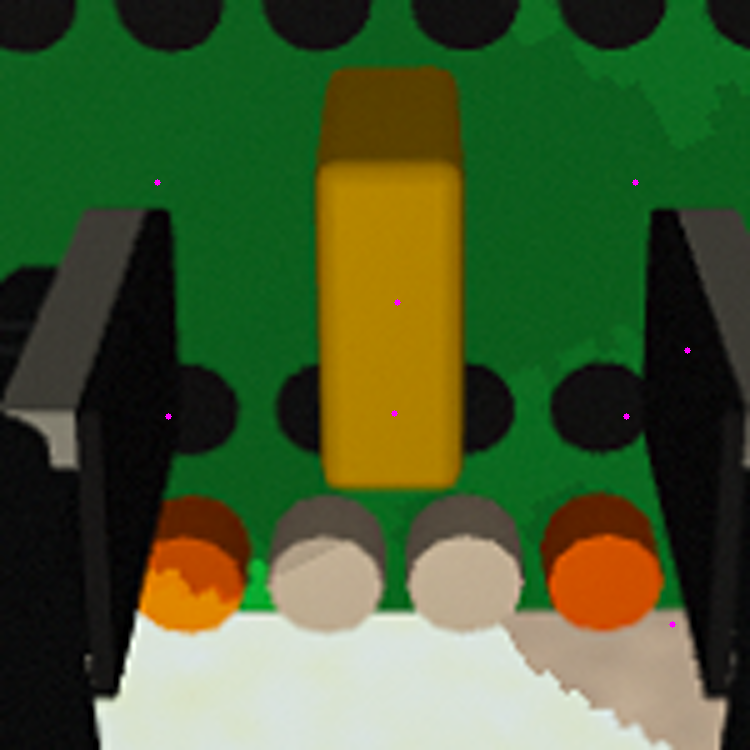

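```bash
python3 -m jog '[[4,0,0,0.6,0,0,0],[4,0,0,0.6,0,0,0],[4,0,0,0,0,0,0],[0,0,0,0,0,0,0],[0,0,0,0,0,0,0],[0,0,0,0,0,0,0],[0,0,0,0,0,0,0],[0,0,0,0,0,0,0],[0,0,0,0,0,0,0],[0,0,0,0,0,0,0]]' 70
```

```text
clock: 4.18
position: [0.4621, 0.2333, 0.0296]
orientation: [0.247, 0.969, 0.0, 0.0]
wrist_force: [-0.2, -0.9, 3.1]
opening: 0.123
```

```bash
python3 -m jog '[[0,0,0,-1,0,0,0],[0,0,0,-3,0,0,0],[0,0,0,-3,0,0,0],[0,0,0,-3,0,0,0],[0,0,0,-3,0,0,0],[0,0,0,-3,0,0,0],[0,0,0,0,0,0,0]]'
python3 - <<'E'
from h import *
st();p=arm.get_image("wrist");cv2.imwrite("pics/g.png",p["color"][:,:,::-1])
E
```

```text
clock: 4.77
position: [0.4651, 0.2349, 0.1954]
orientation: [0.247, 0.969, 0.004, 0.004]
wrist_force: [1.4, -0.4, -1.0]
opening: 0.123
{'clock': 4.7667, 'position': [0.4651, 0.2349, 0.1954], 'orientation': [0.2467, 0.9691, 0.0042, 0.0045], 'wrist_force': [1.4362, -0.4145, -1.0014], 'opening': 0.1228}
```

View pics/g.png

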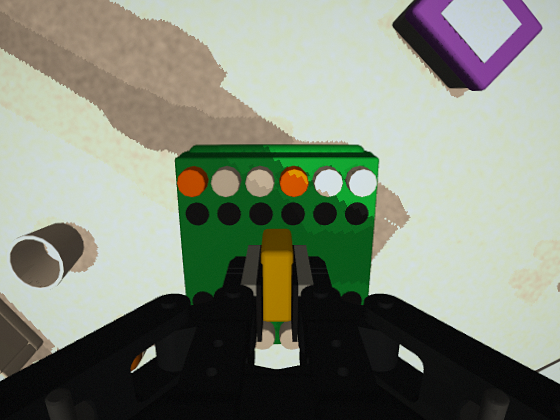

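```bash
python3 -m jog '[[0,-1.38,-2.67,0,0,0,0],[0,-1.38,-2.67,0,0,0,0],[0,-1.38,-2.67,0,0,0,0],[0,-1.38,-2.67,0,0,0,0],[0,-1.38,-2.67,0,0,0,0],[0,-1.38,-2.67,0,0,0,0],[0,-1.38,-2.67,0,0,0,0],[0,-1.38,-2.67,0,0,0,0],[0,-1.38,-2.67,0,0,0,0],[0,-1.38,-2.67,0,0,0,0]]'
python3 -m jog '[[0,-1.38,-2.67,0,0,0,0],[0,-1.38,-2.67,0,0,0,0],[0,-1.38,-2.67,0,0,0,0],[0,0,0,0,0,0,-6],[0,0,0,0,0,0,-6],[0,0,0,0,0,0,-6],[0,0,0,0,0,0,-6],[0,0,0,0,0,0,-6],[0,0,0,0,0,0,-6],[0,0,0,0,0,0,0]]'
python3 -m jog '[[0,0,0,0,0,0,0],[0,0,0,0,0,0,0]]'
python3 - <<'E'
from h import *
st();p=arm.get_image("wrist");cv2.imwrite("pics/h.png",p["color"][:,:,::-1])
p=arm.get_image("top");crop(p,(357,225),60,8,"pics/h2.png")
E
```

```text
clock: 5.65
position: [0.454, -0.0684, 0.1881]
orientation: [0.247, 0.969, -0.0, -0.002]
wrist_force: [0.5, -0.1, -1.5]
opening: 0.123
clock: 6.48
position: [0.4523, -0.1571, 0.188]
orientation: [-0.066, 0.998, 0.001, -0.002]
wrist_force: [0.6, 0.1, -2.7]
opening: 0.128
clock: 6.65
position: [0.4531, -0.1572, 0.1886]
orientation: [-0.064, 0.998, 0.0, -0.001]
wrist_force: [0.0, -0.6, -1.8]
opening: 0.127
{'clock': 6.65, 'position': [0.4531, -0.1572, 0.1886], 'orientation': [-0.0638, 0.998, 0.0003, -0.0008], 'wrist_force': [0.0251, -0.5628, -1.8192], 'opening': 0.1272}
```

View pics/h.png

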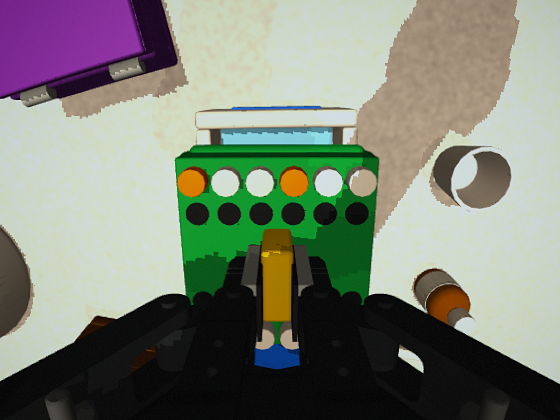

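View pics/h2.png

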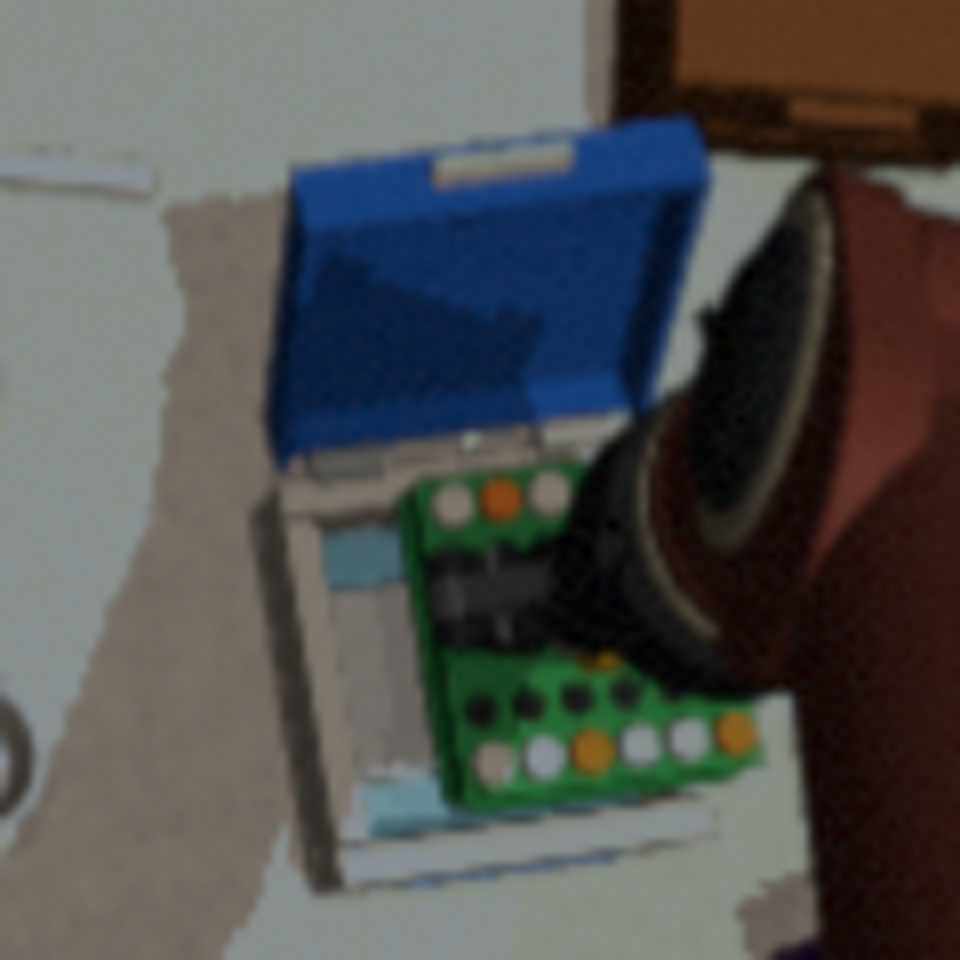

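Run:
```python
from h import *
p=arm.get_image("wrist")
cv2.imwrite("pics/i.png",cv2.resize(p["color"][95:235,165:390,::-1],None,fx=3.5,fy=3.5,interpolation=cv2.INTER_CUBIC))
```

```text
(no output)
```

View pics/i.png

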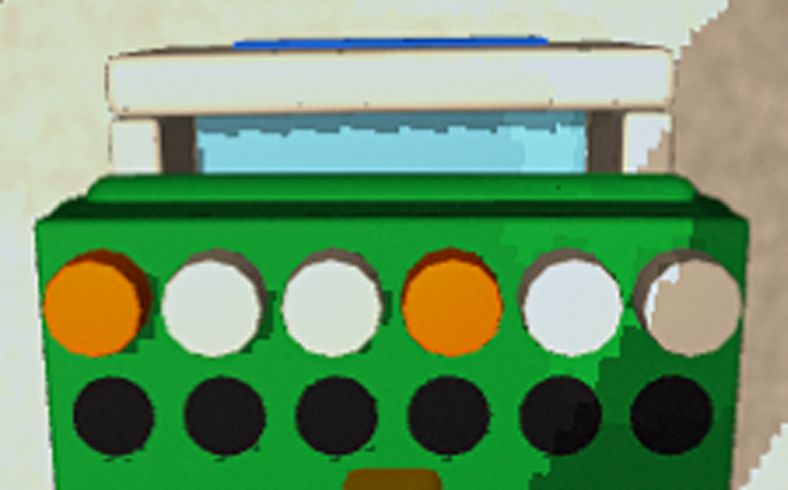

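Run:
```python
from h import *
from scipy.spatial.transform import Rotation as R
p=arm.get_image("wrist");s=st();M=R.from_quat(s["orientation"]).as_matrix();P=np.array(s["position"])
f=lambda c:np.array([[165+(a+.5)/3.5-.5,95+(b+.5)/3.5-.5] for a,b in c])
loc=lambda W:(W-P)@M
z=.066
for n,c in (("outer",[(108,58),(672,50)]),("inner",[(110,114),(672,106)]),("wallin",[(161,145),(624,145)]),("wallout",[(108,145),(672,145)])):
    W=plane(p,f(c),z);L=loc(W);print(n,W[:,:2].round(4).tolist(),L[:,:2].round(4).tolist(),"len",np.linalg.norm(W[0]-W[1]).round(4),"yaw",np.degrees(np.arctan2(L[1,0]-L[0,0],L[1,1]-L[0,1])).round(2))
c=[(94,303),(212,305),(331,305),(451,305),(571,305),(691,306)]
L=loc(plane(p,f(c),P[2]+.0045));print("caps",L[:,:2].round(4).tolist(),L.mean(0),"yaw",np.degrees(np.arctan2(L[-1,0]-L[0,0],L[-1,1]-L[0,1])))
L=loc(plane(p,f([(36,222),(748,220)]),P[2]-.0035-.0));print("deckfront",L[:,:2].round(4).tolist())
print("toolxyaw",np.degrees(np.arctan2(M[1,0],M[0,0])))
```

```text
{'clock': 6.85, 'position': [0.4536, -0.1572, 0.1892], 'orientation': [-0.0646, 0.9979, -0.0, -0.0002], 'wrist_force': [-0.0351, 0.4127, -1.8892], 'opening': 0.1193}
outer [[0.4023, -0.2218], [0.3859, -0.1079]] [[0.0591, -0.0574], [0.0607, 0.0576]] len 0.115 yaw 0.81
inner [[0.4136, -0.2205], [0.397, -0.1059]] [[0.0478, -0.0576], [0.0495, 0.0582]] len 0.1157 yaw 0.82
wallin [[0.4186, -0.2094], [0.4062, -0.1144]] [[0.0414, -0.0473], [0.0414, 0.0486]] len 0.0958 yaw 0.02
wallout [[0.42, -0.2204], [0.4049, -0.1045]] [[0.0414, -0.0583], [0.0415, 0.0586]] len 0.1169 yaw 0.01
caps [[0.0369, -0.0324], [0.0366, -0.0193], [0.0366, -0.0061], [0.0366, 0.0071], [0.0366, 0.0204], [0.0365, 0.0338]] [ 0.036641    0.00058341 -0.00448532] yaw -0.27901122420592445
deckfront [[0.0447, -0.0406], [0.0449, 0.0418]]
toolxyaw -172.59132923166575
```

```bash
python3 -m jog '[[0,-0.3,0,0,0,0,-1.1],[0,0,0,1.5,0,0,0],[0,0,0,2,0,0,0],[0,0,0,2,0,0,0],[0,0,0,1.5,0,0,0],[0,0,0,1.0,0,0,0],[0,0,0,0,0,0,0],[0,0,0,0,0,0,0]]'
python3 - <<'E'
from h import *
st()
p=arm.get_image("wrist")
cv2.imwrite("pics/j.png",p["color"][:,:,::-1])
cv2.imwrite("pics/j2.png",cv2.resize(p["color"][95:235,165:390,::-1],None,fx=3.5,fy=3.5,interpolation=cv2.INTER_CUBIC))
p=arm.get_image("top");crop(p,(357,225),60,8,"pics/j3.png")
E
```

```text
clock: 7.52
position: [0.4568, -0.1568, 0.1091]
orientation: [-0.075, 0.997, 0.0, -0.0]
wrist_force: [1.1, -0.5, -1.1]
opening: 0.129
{'clock': 7.5167, 'position': [0.4568, -0.1568, 0.1091], 'orientation': [-0.0748, 0.9972, 0.0001, -0.0004], 'wrist_force': [1.0831, -0.5304, -1.0663], 'opening': 0.1287}
```

View pics/j2.png

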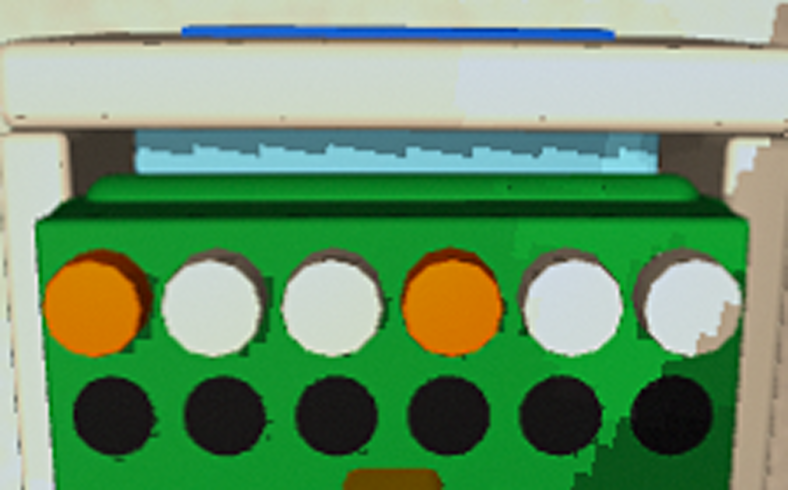

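View pics/j3.png

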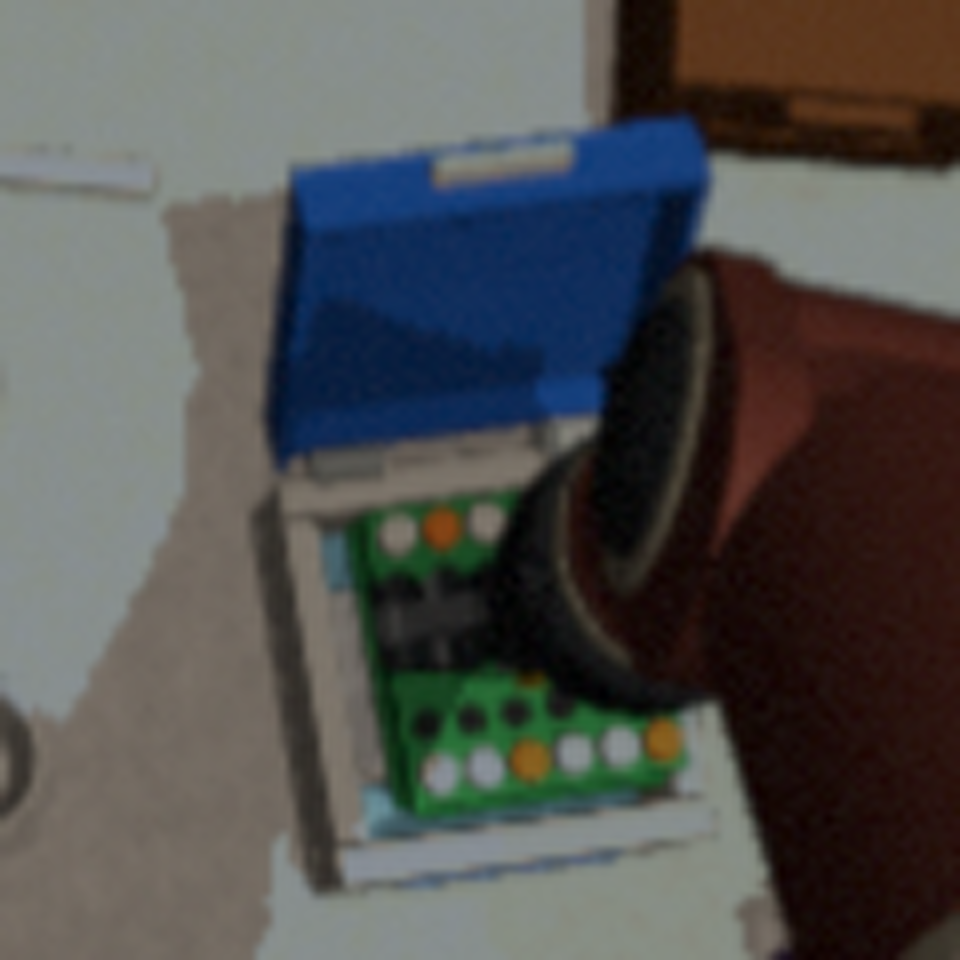

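```bash
cat > rel.py <<'E'
from h import *
from scipy.spatial.transform import Rotation as R
def rel(p,s,d,x0=165,y0=95,k=3.5,z=.066):
    M=R.from_quat(s["orientation"]).as_matrix();P=np.array(s["position"])
    for n,(c,zz) in d.items():
        zz=z if zz is None else P[2]+zz
        W=plane(p,np.array([[x0+(a+.5)/k-.5,y0+(b+.5)/k-.5] for a,b in c]),zz);L=(W-P)@M
        print(n,L[:,:2].round(4).tolist(),"mean",L.mean(0)[:2].round(4),"th",np.degrees(-np.arctan2(L[-1,0]-L[0,0],L[-1,1]-L[0,1])).round(2),"len",np.linalg.norm(W[0]-W[-1]).round(4))
E
python3 - <<'E'
from rel import *
p=arm.get_image("wrist");s=st()
rel(p,s,{"outer":([(30,44),(760,44)],None),"inner":([(30,130),(760,132)],None),"wallin":([(68,165),(725,165)],None),
"caps":([(94,303),(212,305),(331,305),(451,305),(571,305),(691,306)],.0045)})
print(p["color"].shape)
cv2.imwrite("pics/k.png",cv2.resize(p["color"][95:260,110:450,::-1],None,fx=2.3,fy=2.3,interpolation=cv2.INTER_CUBIC))
E
```

```text
{'clock': 7.6667, 'position': [0.4575, -0.1571, 0.1102], 'orientation': [-0.0747, 0.9972, -0.0004, 0.001], 'wrist_force': [0.1792, -0.6487, -0.9176], 'opening': 0.1286}
outer [[0.0638, -0.0513], [0.0638, 0.0532]] mean [0.0638 0.001 ] th -0.03 len 0.1044
inner [[0.0515, -0.0521], [0.0513, 0.054]] mean [0.0514 0.001 ] th 0.12 len 0.1061
wallin [[0.0464, -0.0468], [0.0465, 0.0492]] mean [0.0464 0.0012] th -0.04 len 0.096
caps [[0.0368, -0.0325], [0.0365, -0.0193], [0.0365, -0.0062], [0.0365, 0.0071], [0.0366, 0.0203], [0.0365, 0.0337]] mean [0.0366 0.0005] th 0.26 len 0.0662
(420, 560, 3)
```

View pics/k.png

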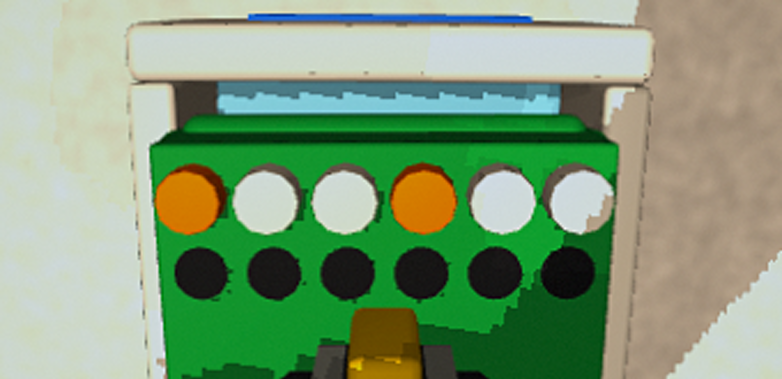

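```bash
python3 -m jog '[[0,0,0.06,0.5,0,0,0],[0,0,0,0.5,0,0,0],[0,0,0,0.5,0,0,0],[0,0,0,0,0,0,0]]'
python3 -m jog '[[0,0,0,0.4,0,0,0],[0,0,0,0.4,0,0,0],[0,0,0,0,0,0,0]]'
python3 -m jog '[[0,0,0,0.3,0,0,0],[0,0,0,0.3,0,0,0],[0,0,0,0,0,0,0]]'
python3 - <<'E'
from h import *
st()
p=arm.get_image("wrist")
cv2.imwrite("pics/l.png",cv2.resize(p["color"][95:260,110:450,::-1],None,fx=2.3,fy=2.3,interpolation=cv2.INTER_CUBIC));st()
E
```

```text
clock: 8.0
position: [0.4558, -0.1561, 0.0934]
orientation: [-0.075, 0.997, 0.0, -0.001]
wrist_force: [-0.6, -1.2, -1.9]
opening: 0.127
clock: 8.25
position: [0.4561, -0.1562, 0.0855]
orientation: [-0.075, 0.997, 0.0, -0.001]
wrist_force: [-0.1, -0.8, -1.0]
opening: 0.119
clock: 8.5
position: [0.4563, -0.1563, 0.0798]
orientation: [-0.075, 0.997, 0.0, -0.0]
wrist_force: [0.1, 0.1, -1.8]
opening: 0.124
{'clock': 8.5, 'position': [0.4563, -0.1563, 0.0798], 'orientation': [-0.0746, 0.9972, 0.0001, -0.0005], 'wrist_force': [0.1415, 0.066, -1.7874], 'opening': 0.1235}
{'clock': 8.55, 'position': [0.4563, -0.1563, 0.08], 'orientation': [-0.0745, 0.9972, 0.0001, -0.0004], 'wrist_force': [1.0414, -0.886, -0.5122], 'opening': 0.1194}
```

View pics/l.png

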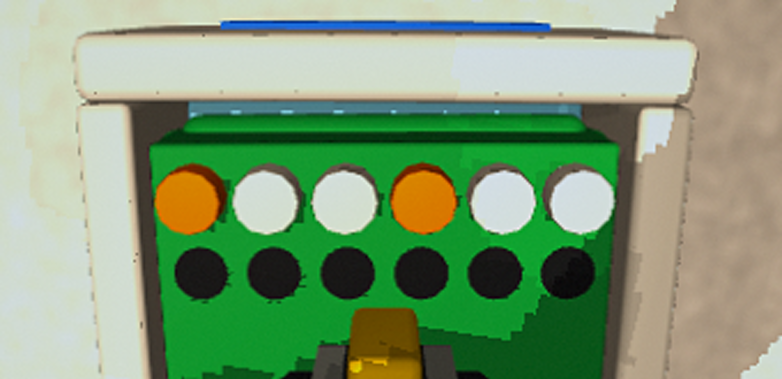

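```bash
python3 -m jog '[[0,0,0,0.3,0,0,0],[0,0,0,0.2,0,0,0],[0,0,0,0,0,0,0]]'
python3 -m jog '[[0,0,0,0.15,0,0,0],[0,0,0,0.0,0,0,0]]'
python3 -m jog '[[0,0,0,0.1,0,0,0],[0,0,0,0.0,0,0,0]]'
```

```text
clock: 8.8
position: [0.4563, -0.1563, 0.0749]
orientation: [-0.075, 0.997, 0.0, -0.0]
wrist_force: [0.5, -0.4, -0.9]
opening: 0.119
clock: 8.97
position: [0.4565, -0.1563, 0.0736]
orientation: [-0.075, 0.997, 0.0, -0.0]
wrist_force: [-0.3, 0.2, -1.3]
opening: 0.126
clock: 9.13
position: [0.4565, -0.1563, 0.0727]
orientation: [-0.075, 0.997, 0.0, -0.0]
wrist_force: [-1.4, -0.8, -0.8]
opening: 0.125
```

```bash
python3 -m jog '[[0,0,0,0.1,0,0,0],[0,0,0,0.0,0,0,0]]'
python3 -m jog '[[0,0,0,0.1,0,0,0],[0,0,0,0.0,0,0,0]]'
```

```text
clock: 9.3
position: [0.4565, -0.1563, 0.0717]
orientation: [-0.075, 0.997, 0.0, -0.0]
wrist_force: [0.4, -0.4, -1.0]
opening: 0.121
clock: 9.47
position: [0.4565, -0.1563, 0.0707]
orientation: [-0.075, 0.997, 0.0, -0.0]
wrist_force: [-0.4, 0.1, -1.2]
opening: 0.124
```

```bash
python3 -m jog '[[0,0,0,0.1,0,0,0],[0,0,0,0.0,0,0,0]]'
python3 -m jog '[[0,0,0,0.1,0,0,0],[0,0,0,0.0,0,0,0]]'
python3 -m jog '[[0,0,0,0.05,0,0,0],[0,0,0,0.0,0,0,0]]'
```

```text
clock: 9.63
position: [0.4565, -0.1563, 0.0697]
orientation: [-0.075, 0.997, 0.0, -0.0]
wrist_force: [-0.2, -0.4, -1.8]
opening: 0.123
clock: 9.8
position: [0.4566, -0.1564, 0.0691]
orientation: [-0.075, 0.997, -0.0, 0.0]
wrist_force: [-1.4, 1.1, 2.0]
opening: 0.123
clock: 9.97
position: [0.4566, -0.1564, 0.0691]
orientation: [-0.075, 0.997, -0.0, 0.0]
wrist_force: [-1.5, 0.3, 7.3]
opening: 0.123
```

```bash
python3 -m jog '[[0,0,0,0.05,0,0,0],[0,0,0,0.0,0,0,0]]'
python3 -m jog '[[0,0,0,0.1,0,0,0],[0,0,0,0.0,0,0,0]]'
python3 -m jog '[[0,0,0,0.1,0,0,0],[0,0,0,0.0,0,0,0]]'
```

```text
clock: 10.13
position: [0.4566, -0.1564, 0.0688]
orientation: [-0.075, 0.997, -0.0, 0.0]
wrist_force: [-1.9, 0.6, 8.8]
opening: 0.127
clock: 10.3
position: [0.4566, -0.1564, 0.0679]
orientation: [-0.075, 0.997, -0.0, 0.0]
wrist_force: [-1.8, 0.6, 9.1]
opening: 0.12
clock: 10.47
position: [0.4567, -0.1564, 0.0669]
orientation: [-0.075, 0.997, -0.0, 0.0]
wrist_force: [-1.9, -0.3, 8.3]
opening: 0.126
```

```bash
python3 -m jog '[[0,0,0,0.1,0,0,0],[0,0,0,0.0,0,0,0]]'
python3 -m jog '[[0,0,0,0.1,0,0,0],[0,0,0,0.0,0,0,0]]'
```

```text
clock: 10.63
position: [0.4566, -0.1564, 0.0659]
orientation: [-0.075, 0.997, -0.0, 0.0]
wrist_force: [-2.1, -0.2, 9.5]
opening: 0.123
clock: 10.8
position: [0.4566, -0.1564, 0.0649]
orientation: [-0.075, 0.997, -0.0, 0.0]
wrist_force: [-2.0, 0.1, 9.4]
opening: 0.118
```

```bash
python3 - <<'E'
from h import *
st()
p=arm.get_image("wrist")
cv2.imwrite("pics/m.png",cv2.resize(p["color"][95:260,110:450,::-1],None,fx=2.3,fy=2.3,interpolation=cv2.INTER_CUBIC));st()
E
python3 -m jog '[[0,0,0,0.1,0,0,0],[0,0,0,0.0,0,0,0]]'
python3 -m jog '[[0,0,0,0.1,0,0,0],[0,0,0,0.0,0,0,0]]'
```

```text
{'clock': 10.8, 'position': [0.4566, -0.1564, 0.0649], 'orientation': [-0.0746, 0.9972, -0.0002, 0.0002], 'wrist_force': [-2.021, 0.0697, 9.364], 'opening': 0.118}
{'clock': 10.85, 'position': [0.4566, -0.1564, 0.0649], 'orientation': [-0.0745, 0.9972, -0.0002, 0.0003], 'wrist_force': [-1.9528, 0.383, 9.26], 'opening': 0.1243}
clock: 11.02
position: [0.4566, -0.1564, 0.0639]
orientation: [-0.075, 0.997, -0.0, 0.0]
wrist_force: [-2.2, 1.1, 9.3]
opening: 0.124
clock: 11.18
position: [0.4567, -0.1564, 0.0629]
orientation: [-0.075, 0.997, -0.0, 0.0]
wrist_force: [-2.6, 1.2, 9.1]
opening: 0.124
```

View pics/m.png

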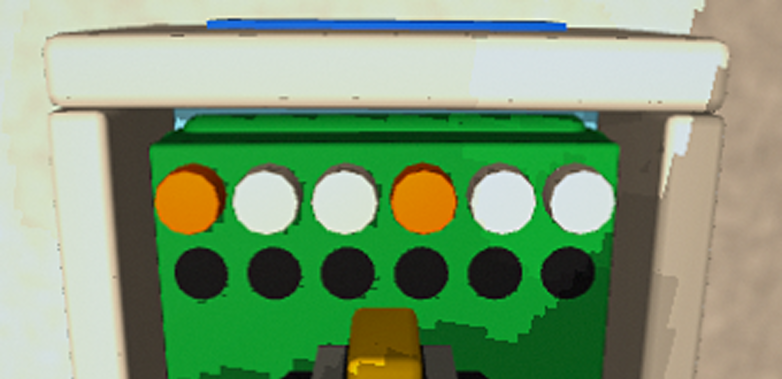

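```bash
python3 -m jog '[[0,0,0,0.1,0,0,0],[0,0,0,0.0,0,0,0]]'
python3 -m jog '[[0,0,0,0.1,0,0,0],[0,0,0,0.0,0,0,0]]'
```

```text
clock: 11.35
position: [0.4566, -0.1564, 0.0619]
orientation: [-0.075, 0.997, -0.0, 0.0]
wrist_force: [-2.8, 1.1, 9.8]
opening: 0.127
clock: 11.52
position: [0.4566, -0.1564, 0.0609]
orientation: [-0.075, 0.997, -0.0, 0.0]
wrist_force: [-2.4, -0.3, 8.8]
opening: 0.125
```

```bash
python3 -m jog '[[0,0,0,0.05,0,0,0],[0,0,0,0.0,0,0,0]]'
python3 -m jog '[[0,0,0,0.05,0,0,0],[0,0,0,0.0,0,0,0]]'
```

```text
clock: 11.68
position: [0.4566, -0.1564, 0.0605]
orientation: [-0.075, 0.997, -0.0, 0.0]
wrist_force: [-2.5, 1.0, 8.8]
opening: 0.126
clock: 11.85
position: [0.4567, -0.1564, 0.06]
orientation: [-0.075, 0.997, -0.0, 0.0]
wrist_force: [-3.2, 1.1, 9.3]
opening: 0.126
```

```bash
python3 -m jog '[[0,0,0,0.05,0,0,0],[0,0,0,0.0,0,0,0]]'
python3 -m jog '[[0,0,0,0.05,0,0,0],[0,0,0,0.0,0,0,0]]'
```

```text
clock: 12.02
position: [0.4567, -0.1564, 0.0595]
orientation: [-0.075, 0.997, -0.0, 0.0]
wrist_force: [-2.8, -0.0, 9.7]
opening: 0.119
clock: 12.18
position: [0.4566, -0.1564, 0.059]
orientation: [-0.075, 0.997, -0.0, 0.0]
wrist_force: [-2.2, 1.1, 9.1]
opening: 0.119
```

```bash
python3 -m jog '[[0,0,0,0.05,0,0,0],[0,0,0,0.0,0,0,0]]'
python3 -m jog '[[0,0,0,0.05,0,0,0],[0,0,0,0.0,0,0,0]]'
```

```text
clock: 12.35
position: [0.4566, -0.1564, 0.0585]
orientation: [-0.075, 0.997, -0.0, 0.0]
wrist_force: [-1.5, 0.9, 9.2]
opening: 0.123
clock: 12.52
position: [0.4566, -0.1564, 0.058]
orientation: [-0.075, 0.997, -0.0, 0.0]
wrist_force: [-2.0, 0.0, 10.0]
opening: 0.123
```

```bash
python3 -m jog '[[0,0,0,0.05,0,0,0],[0,0,0,0.0,0,0,0]]'
python3 -m jog '[[0,0,0,0.05,0,0,0],[0,0,0,0.0,0,0,0]]'
```

```text
clock: 12.68
position: [0.4566, -0.1564, 0.0575]
orientation: [-0.075, 0.997, -0.0, 0.0]
wrist_force: [-3.2, 1.0, 9.3]
opening: 0.118
clock: 12.85
position: [0.4566, -0.1564, 0.057]
orientation: [-0.075, 0.997, -0.0, 0.0]
wrist_force: [-2.7, 1.2, 9.4]
opening: 0.13
```

```bash
python3 -m jog '[[0,0,0,0.05,0,0,0],[0,0,0,0.0,0,0,0]]'
python3 -m jog '[[0,0,0,0.05,0,0,0],[0,0,0,0.0,0,0,0]]'
```

```text
clock: 13.02
position: [0.4566, -0.1564, 0.0565]
orientation: [-0.075, 0.997, -0.0, 0.0]
wrist_force: [-2.5, 2.0, 9.2]
opening: 0.127
clock: 13.18
position: [0.4566, -0.1564, 0.056]
orientation: [-0.075, 0.997, -0.0, 0.0]
wrist_force: [-2.6, -0.1, 10.5]
opening: 0.124
```

```bash
python3 -m jog '[[0,0,0,0.05,0,0,0],[0,0,0,0.0,0,0,0]]'
python3 -m jog '[[0,0,0,0.05,0,0,0],[0,0,0,0.0,0,0,0]]'
```

```text
clock: 13.35
position: [0.4566, -0.1564, 0.0556]
orientation: [-0.075, 0.997, -0.0, 0.0]
wrist_force: [-2.9, 0.9, 11.0]
opening: 0.122
clock: 13.52
position: [0.4566, -0.1564, 0.0556]
orientation: [-0.075, 0.997, -0.0, 0.0]
wrist_force: [-3.5, 0.2, 14.6]
opening: 0.125
```

```bash
python3 -m jog '[[0,0,0,0.05,0,0,0],[0,0,0,0.0,0,0,0]]'
python3 -m jog '[[0,0,0,0.05,0,0,0],[0,0,0,0.0,0,0,0]]'
```

```text
clock: 13.68
position: [0.4566, -0.1564, 0.0555]
orientation: [-0.075, 0.997, -0.0, 0.0]
wrist_force: [-4.3, 1.9, 19.6]
opening: 0.124
clock: 13.85
position: [0.4566, -0.1564, 0.0555]
orientation: [-0.075, 0.997, -0.0, 0.0]
wrist_force: [-4.7, 2.1, 23.1]
opening: 0.125
```

```bash
python3 -m jog '[[0,0,0,-0.01,0,0,0],[0,0,0,0,0,0,0],[0,0,0,0,0,0,0],[0,0,0,0,0,0,0],[0,0,0,0,0,0,0],[0,0,0,0,0,0,0]]'
python3 -m jog '[[0,0,0,0,0,0,0],[0,0,0,0,0,0,0],[0,0,0,0,0,0,0],[0,0,0,0,0,0,0],[0,0,0,0,0,0,0],[0,0,0,0,0,0,0],[0,0,0,0,0,0,0],[0,0,0,0,0,0,0]]'
```

```text
clock: 14.35
position: [0.4567, -0.1564, 0.0555]
orientation: [-0.075, 0.997, -0.0, 0.0]
wrist_force: [-4.2, 1.3, 21.5]
opening: 0.126
clock: 15.02
position: [0.4566, -0.1564, 0.0555]
orientation: [-0.075, 0.997, -0.0, 0.0]
wrist_force: [-5.3, 2.3, 22.3]
opening: 0.124
```

```bash
python3 -m jog '[[0,0,0,-0.1,0,0,0],[0,0,0,-0.08,0,0,0],[0,0,0,0,0,0,0]]'
python3 -m jog '[[2,0,0,0,0,0,0],[3,0,0,0,0,0,0],[3,0,0,0,0,0,0],[3,0,0,0,0,0,0],[3,0,0,0,0,0,0]]'
python3 - <<'E'
from h import *
st()
p=arm.get_image("wrist")
cv2.imwrite("pics/n.png",p["color"][:,:,::-1]);st()
E
```

```text
clock: 15.27
position: [0.4566, -0.1564, 0.0556]
orientation: [-0.075, 0.997, -0.0, 0.0]
wrist_force: [-2.7, 1.1, 11.0]
opening: 0.123
clock: 15.68
position: [0.4566, -0.1563, 0.0544]
orientation: [-0.075, 0.997, 0.0, -0.0]
wrist_force: [0.5, -1.1, -0.2]
opening: 0.353
{'clock': 15.6833, 'position': [0.4566, -0.1563, 0.0544], 'orientation': [-0.0746, 0.9972, 0.0, -0.0002], 'wrist_force': [0.4798, -1.0693, -0.154], 'opening': 0.3529}
{'clock': 15.7333, 'position': [0.4565, -0.1563, 0.0545], 'orientation': [-0.0746, 0.9972, 0.0, -0.0002], 'wrist_force': [0.0405, 0.7928, -0.2713], 'opening': 0.3487}
```

View pics/n.png

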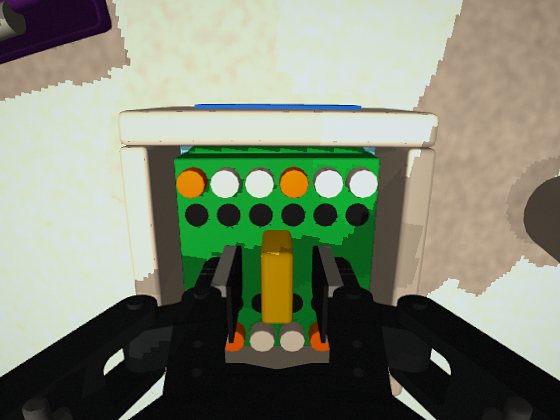

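```bash
python3 -m jog '[[3,0,0,-1,0,0,0],[3,0,0,-2.5,0,0,0],[3,0,0,-3,0,0,0],[3,0,0,-3,0,0,0],[0,0,0,-3.5,0,0,0],[0,0,0,-3.5,0,0,0],[0,0,0,-3.5,0,0,0],[0,0,0,0,0,0,0]]' 30
python3 - <<'E'
from h import *
st()
p=arm.get_image("wrist")
cv2.imwrite("pics/o.png",p["color"][:,:,::-1])
E
```

```text
clock: 16.4
position: [0.4604, -0.1574, 0.2623]
orientation: [-0.074, 0.997, -0.003, 0.007]
wrist_force: [0.7, -0.8, 1.0]
opening: -0.001
{'clock': 16.4, 'position': [0.4604, -0.1574, 0.2623], 'orientation': [-0.0744, 0.9972, -0.0028, 0.0072], 'wrist_force': [0.66, -0.7688, 0.9598], 'opening': -0.001}
```

View pics/o.png

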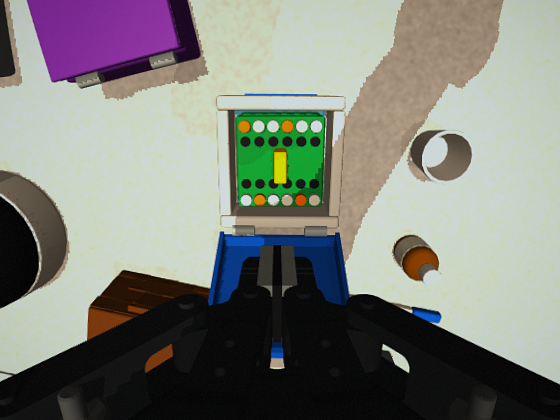

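```bash
python3 -m jog '[[0,-2,0,0,0,0,0],[0,-3,0,0,0,0,0],[0,-3,0,0,0,0,0],[0,-3,0,0,0,0,0],[0,-3,0,0,0,0,0],[0,-2,0,0,0,0,0],[0,-1,0,0,0,0,0],[0,0,0,0,0,0,0],[0,0,0,0,0,0,0]]'
python3 - <<'E'
from h import *
st()
p=arm.get_image("wrist")
cv2.imwrite("pics/q.png",p["color"][:,:,::-1])
p=arm.get_image("scene");crop(p,(200,200),60,8,"pics/q2.png")
E
```

```text
clock: 17.2
position: [0.6237, -0.1308, 0.2533]
orientation: [-0.075, 0.997, 0.0, -0.002]
wrist_force: [-0.2, 0.4, 0.2]
opening: 0.0
{'clock': 17.2, 'position': [0.6237, -0.1308, 0.2533], 'orientation': [-0.0748, 0.9972, 0.0003, -0.0017], 'wrist_force': [-0.1887, 0.4418, 0.187], 'opening': 0.0004}
```

View pics/q.png

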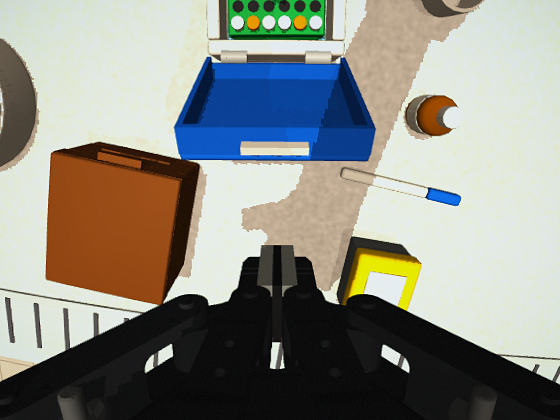

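View pics/q2.png

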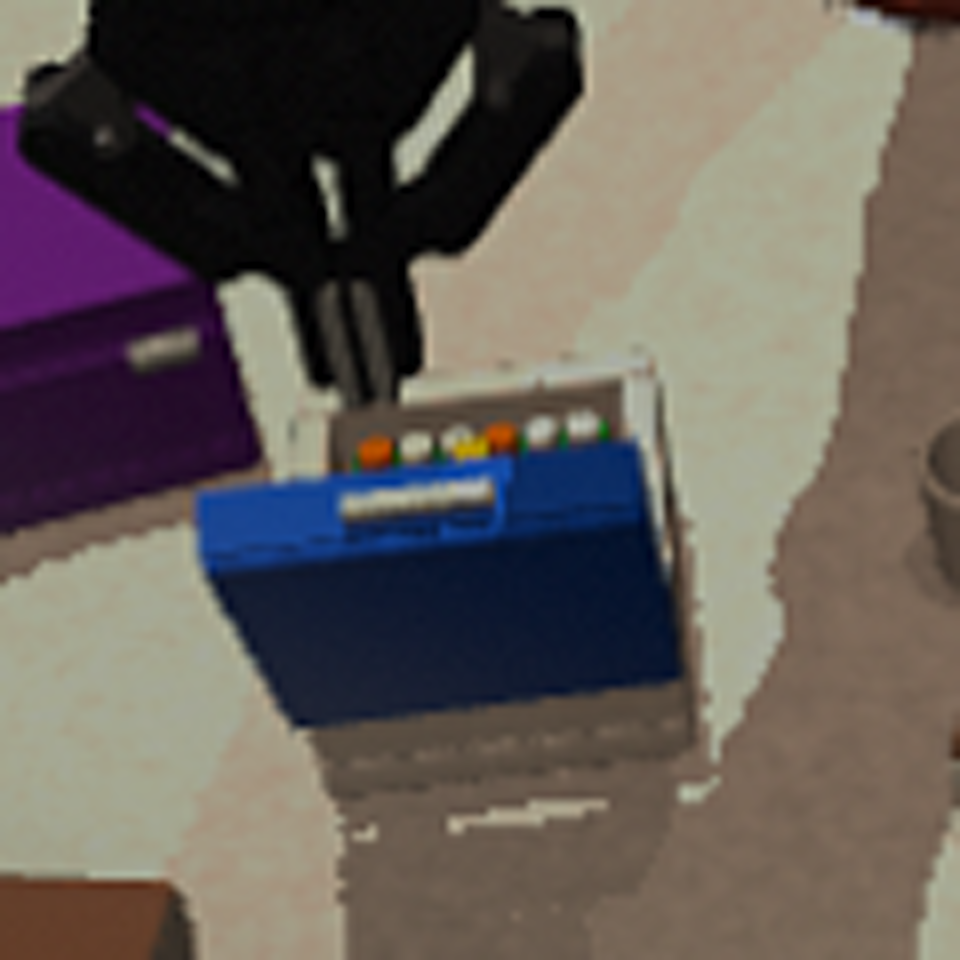

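Run:
```python
from rel import *
p=arm.get_image("wrist");s=st()
rel(p,s,{"lidedge":([(185,159),(370,159)],None)},0,0,1,z=.172)
```

```text
{'clock': 17.35, 'position': [0.6234, -0.1317, 0.2546], 'orientation': [-0.074, 0.9973, -0.0001, -0.0008], 'wrist_force': [0.3045, 0.0074, -0.4401], 'opening': -0.0034}
lidedge [[0.0314, -0.0566], [0.0314, 0.0589]] mean [0.0314 0.0012] th -0.04 len 0.1155
```

```bash
python3 -m jog '[[0,0,0,2,0,0,0],[0,0,0,3,0,0,0],[0,0,0,3,0,0,0],[0,0,0,2.2,0,0,0],[0,0,0,0,0,0,0]]'
python3 -m jog '[[0,0.5,0,0,0,0,0],[0,0.5,0,0,0,0,0],[0,0.3,0,0,0,0,0],[0,0,0,0,0,0,0]]'
python3 -m jog '[[0,0.2,0,0,0,0,0],[0,0.2,0,0,0,0,0]]'
python3 -m jog '[[0,0.2,0,0,0,0,0],[0,0.2,0,0,0,0,0]]'
python3 -m jog '[[0,0.2,0,0,0,0,0],[0,0.2,0,0,0,0,0]]'
```

```text
clock: 17.77
position: [0.62, -0.131, 0.1479]
orientation: [-0.074, 0.997, 0.001, -0.006]
wrist_force: [-0.9, 0.4, -0.9]
opening: -0.001
clock: 18.1
position: [0.6119, -0.1338, 0.1549]
orientation: [-0.074, 0.997, -0.001, 0.001]
wrist_force: [-0.2, 0.0, 0.1]
opening: -0.002
clock: 18.27
position: [0.6083, -0.1337, 0.1538]
orientation: [-0.075, 0.997, -0.0, 0.001]
wrist_force: [-0.1, -1.0, 0.5]
opening: -0.004
clock: 18.43
position: [0.6038, -0.1342, 0.1529]
orientation: [-0.075, 0.997, -0.0, 0.0]
wrist_force: [-0.8, 0.3, -0.1]
opening: 0.001
clock: 18.6
position: [0.6017, -0.1345, 0.1536]
orientation: [-0.075, 0.997, -0.0, 0.002]
wrist_force: [2.8, 0.1, 1.3]
opening: -0.001
```

```bash
python3 -m jog '[[0,0.3,0,0,0,0,0],[0,0.3,0,0,0,0,0],[0,0.3,0,0,0,0,0],[0,0.3,0,0,0,0,0]]'
python3 -m jog '[[0,0.3,0,0,0,0,0],[0,0.3,0,0,0,0,0],[0,0.3,0,0,0,0,0],[0,0.3,0,0,0,0,0]]'
```

```text
clock: 18.93
position: [0.5875, -0.1367, 0.1526]
orientation: [-0.075, 0.997, 0.0, -0.0]
wrist_force: [0.9, -0.3, 1.5]
opening: 0.004
clock: 19.27
position: [0.5755, -0.1385, 0.1525]
orientation: [-0.074, 0.997, 0.0, -0.0]
wrist_force: [1.1, -0.0, -0.2]
opening: -0.001
```

```bash
python3 - <<'E'
from h import *
p=arm.get_image("wrist");cv2.imwrite("pics/r.png",p["color"][:,:,::-1])
E
python3 -m jog '[[0,0.3,0,0,0,0,0],[0,0.3,0,0,0,0,0],[0,0.3,0,0,0,0,0],[0,0.3,0,0,0,0,0]]'
```

```text
clock: 19.65
position: [0.5641, -0.1402, 0.1527]
orientation: [-0.075, 0.997, 0.0, -0.0]
wrist_force: [0.8, 0.0, 3.3]
opening: -0.002
```

View pics/r.png

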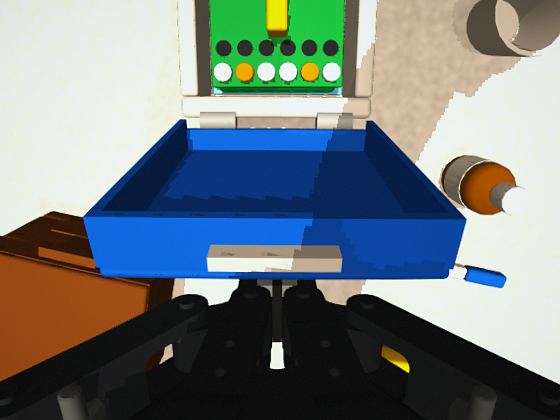

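```bash
python3 -m jog '[[0,0.3,0,0,0,0,0],[0,0.3,0,0,0,0,0],[0,0.3,0,0,0,0,0],[0,0.3,0,0,0,0,0]]'
python3 -m jog '[[0,0.3,0,0,0,0,0],[0,0.3,0,0,0,0,0],[0,0.3,0,0,0,0,0],[0,0,0,0,0,0,0]]'
python3 - <<'E'
from h import *
p=arm.get_image("wrist");cv2.imwrite("pics/s.png",p["color"][:,:,::-1])
p=arm.get_image("scene");crop(p,(200,200),60,8,"pics/s2.png")
E
```

```text
clock: 19.98
position: [0.5549, -0.1415, 0.1549]
orientation: [-0.075, 0.997, -0.0, 0.003]
wrist_force: [3.3, 1.3, 10.6]
opening: -0.001
clock: 20.32
position: [0.5426, -0.1435, 0.153]
orientation: [-0.074, 0.997, -0.0, -0.001]
wrist_force: [0.5, -0.3, -0.0]
opening: 0.002
```

View pics/s.png

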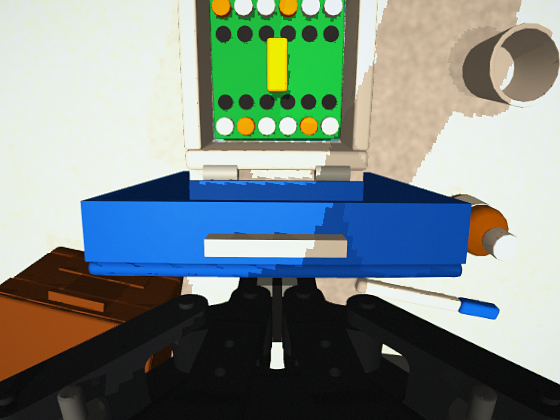

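View pics/s2.png

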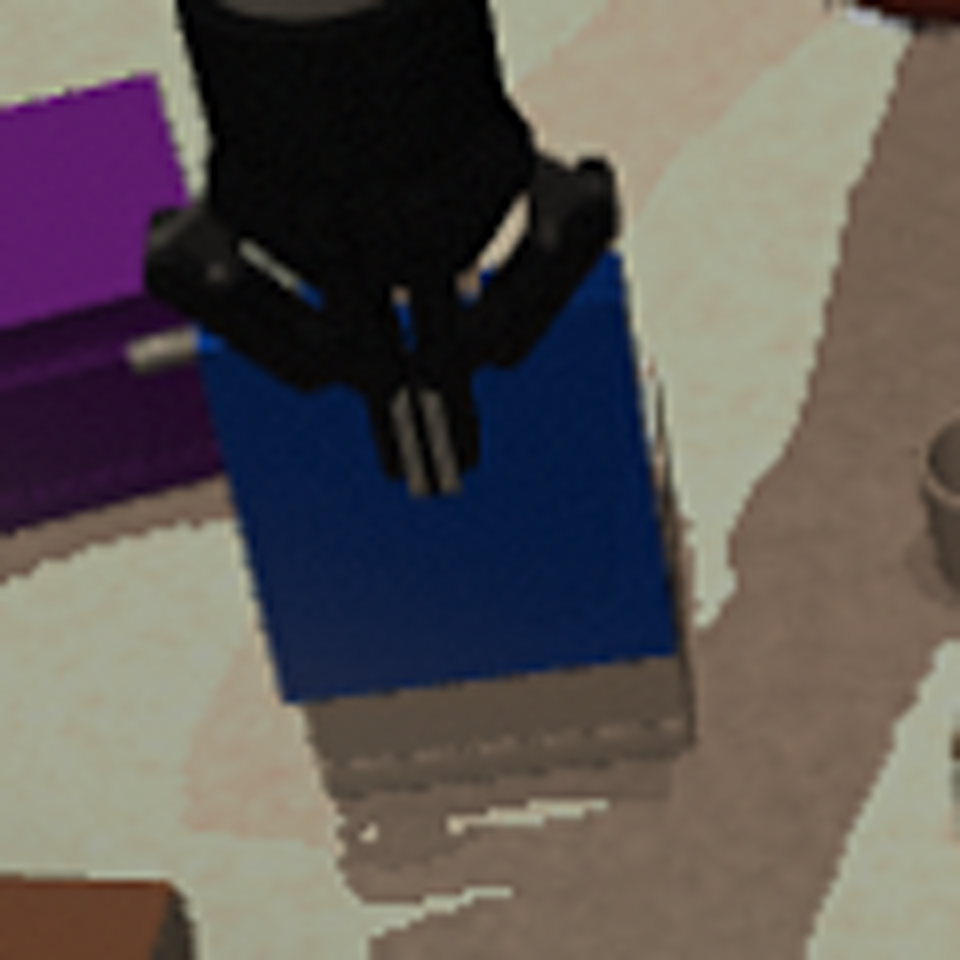

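```bash
python3 -m jog '[[0,-0.5,0,0,0,0,0],[0,0,0,-0.7,0,0,0],[0,0,0,-0.7,0,0,0],[0,0,0,0,0,0,0]]'
python3 -m jog '[[0,0.25,0,0,0,0,0],[0,0.25,0,0,0,0,0],[0,0.2,0,0,0,0,0],[0,0,0,0,0,0,0]]'
python3 -m jog '[[0,0.25,0,0,0,0,0],[0,0.25,0,0,0,0,0],[0,0.25,0,0,0,0,0]]'
python3 -m jog '[[0,0.25,0,0,0,0,0],[0,0.25,0,0,0,0,0],[0,0.25,0,0,0,0,0]]'
python3 - <<'E'
from h import *
st()
p=arm.get_image("wrist");cv2.imwrite("pics/t.png",p["color"][:,:,::-1])
E
```

```text
clock: 20.75
position: [0.5495, -0.1427, 0.1681]
orientation: [-0.075, 0.997, -0.0, 0.001]
wrist_force: [0.5, -0.4, 0.5]
opening: -0.002
clock: 21.08
position: [0.5407, -0.1438, 0.1665]
orientation: [-0.074, 0.997, 0.0, -0.001]
wrist_force: [-0.7, 0.2, 0.5]
opening: -0.001
clock: 21.33
position: [0.5342, -0.1446, 0.1668]
orientation: [-0.075, 0.997, -0.0, 0.0]
wrist_force: [1.0, -0.4, 0.3]
opening: -0.001
clock: 21.58
position: [0.5265, -0.1458, 0.1667]
orientation: [-0.075, 0.997, 0.0, -0.0]
wrist_force: [0.9, -0.3, 0.2]
opening: -0.003
{'clock': 21.5833, 'position': [0.5265, -0.1458, 0.1667], 'orientation': [-0.0745, 0.9972, 0.0, -0.0001], 'wrist_force': [0.8776, -0.3056, 0.2482], 'opening': -0.0026}
```

View pics/t.png

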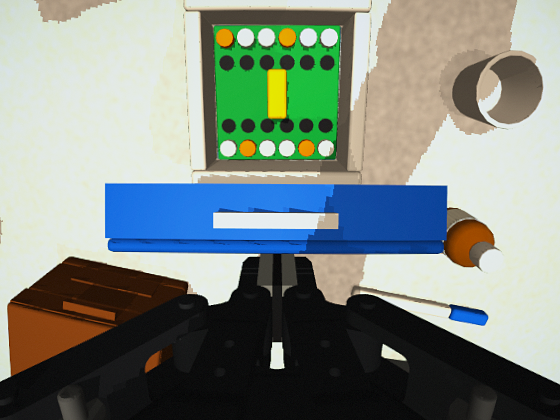

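```bash
cat > lk.py <<'E'
import sys
from h import *
p=arm.get_image("wrist");cv2.imwrite(sys.argv[1],cv2.resize(p["color"][:,:,::-1],None,fx=.6,fy=.6))
h=cv2.cvtColor(p["color"],cv2.COLOR_RGB2HSV);m=((h[...,0]>100)&(h[...,0]<125)&(h[...,1]>150));m[:,:100]=0;m[:,400:]=0
r=np.nonzero(m.sum(1)>100)[0];print("lid rows",r.min(),r.max())
E
python3 lk.py pics/u0.png
python3 -m jog '[[0,0.25,0,0,0,0,0],[0,0.25,0,0,0,0,0],[0,0,0,0,0,0,0]]'
python3 lk.py pics/u1.png
python3 -m jog '[[0,0.25,0,0,0,0,0],[0,0.25,0,0,0,0,0],[0,0,0,0,0,0,0]]'
python3 lk.py pics/u2.png
```

```text
lid rows 183 252
clock: 21.93
position: [0.521, -0.1467, 0.1666]
orientation: [-0.074, 0.997, 0.0, -0.001]
wrist_force: [0.7, -0.1, -0.0]
opening: -0.004
lid rows 179 248
clock: 22.23
position: [0.5162, -0.1475, 0.1666]
orientation: [-0.074, 0.997, -0.0, -0.0]
wrist_force: [0.2, -0.7, -0.1]
opening: 0.002
lid rows 175 243
```

```bash
python3 -m jog '[[0,0.25,0,0,0,0,0],[0,0.25,0,0,0,0,0],[0,0,0,0,0,0,0]]'
python3 lk.py pics/u3.png
python3 -m jog '[[0,0,0,0,0,0,0]]'
python3 lk.py pics/u4.png
```

```text
clock: 22.53
position: [0.5112, -0.1482, 0.1667]
orientation: [-0.074, 0.997, -0.0, -0.0]
wrist_force: [-1.1, 0.3, 0.2]
opening: -0.002
lid rows 171 244
clock: 22.67
position: [0.5119, -0.148, 0.1667]
orientation: [-0.074, 0.997, -0.0, -0.0]
wrist_force: [-0.3, -0.5, -0.2]
opening: 0.002
lid rows 168 244
```

```bash
python3 -m jog '[[0,0.25,0,0,0,0,0],[0,0.25,0,0,0,0,0],[0,0,0,0,0,0,0]]'
python3 lk.py pics/u5.png
python3 -m jog '[[0,0,0,0,0,0,0]]'
python3 lk.py pics/u6.png
```

```text
clock: 22.97
position: [0.5062, -0.1489, 0.1666]
orientation: [-0.074, 0.997, 0.0, -0.0]
wrist_force: [0.4, -0.5, -0.3]
opening: -0.001
lid rows 165 251
clock: 23.1
position: [0.5069, -0.1488, 0.1667]
orientation: [-0.074, 0.997, -0.0, -0.0]
wrist_force: [0.3, -0.1, -0.1]
opening: -0.003
lid rows 142 249
```

```bash
python3 lk.py pics/u7.png;python3 lk.py pics/u8.png
```

```text
lid rows 128 249
lid rows 110 248
```

View pics/u8.png

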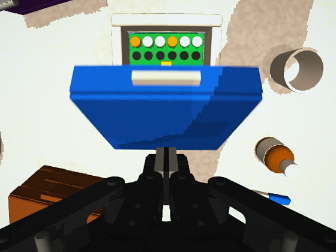

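```bash
python3 -m jog '[[0,-1,0,-1,0,0,0],[0,-1,0,-2,0,0,0],[0,0,0,-3,0,0,0],[0,0,0,-3,0,0,0],[0,0,0,0,0,0,0],[0,0,0,0,0,0,0],[0,0,0,0,0,0,0],[0,0,0,0,0,0,0],[0,0,0,0,0,0,0],[0,0,0,0,0,0,0]]'
python3 -m jog '[[0,0,0,0,0,0,0],[0,0,0,0,0,0,0],[0,0,0,0,0,0,0],[0,0,0,0,0,0,0],[0,0,0,0,0,0,0],[0,0,0,0,0,0,0]]'
python3 - <<'E'
from h import *
st()
p=arm.get_image("wrist");cv2.imwrite("pics/v.png",p["color"][:,:,::-1])
p=arm.get_image("scene");cv2.imwrite("pics/v1.png",p["color"][:,:,::-1]);crop(p,(200,200),60,8,"pics/v2.png")
for t in ("tipbox_yellow","tipbox_purple","reagent","beaker","marker"):
    for r in arm.cut_out(t,p)[:2]: print(t,round(r["confidence"],2),np.round(r["position"],1))
E
```

```text
clock: 24.08
position: [0.5262, -0.1457, 0.2556]
orientation: [-0.075, 0.997, 0.0, -0.001]
wrist_force: [-0.6, 0.6, 0.5]
opening: -0.001
clock: 24.58
position: [0.5268, -0.1458, 0.2567]
orientation: [-0.075, 0.997, -0.0, 0.0]
wrist_force: [0.3, -0.3, -0.2]
opening: -0.001
{'clock': 24.5833, 'position': [0.5268, -0.1458, 0.2567], 'orientation': [-0.0745, 0.9972, -0.0, 0.0], 'wrist_force': [0.3154, -0.3346, -0.1703], 'opening': -0.0009}
tipbox_yellow 0.92 [254.4 301.6]
tipbox_purple 0.8 [424.2 197.6]
tipbox_purple 0.2 [267.  269.3]
reagent 0.75 [256.9 303.1]
reagent 0.74 [268.1 236.1]
beaker 0.95 [264.5 202. ]
marker 0.95 [265.5 268.2]
marker 0.56 [421.8 198.5]
```

View pics/v.png

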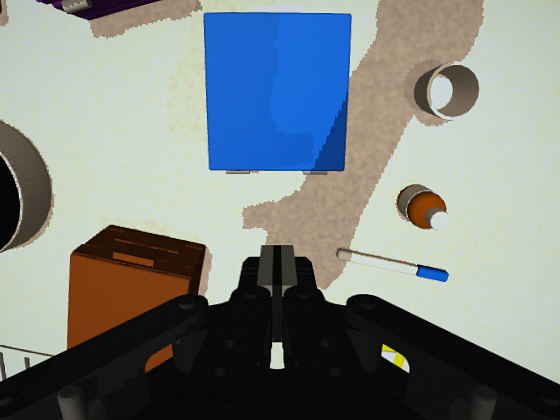

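View pics/v2.png

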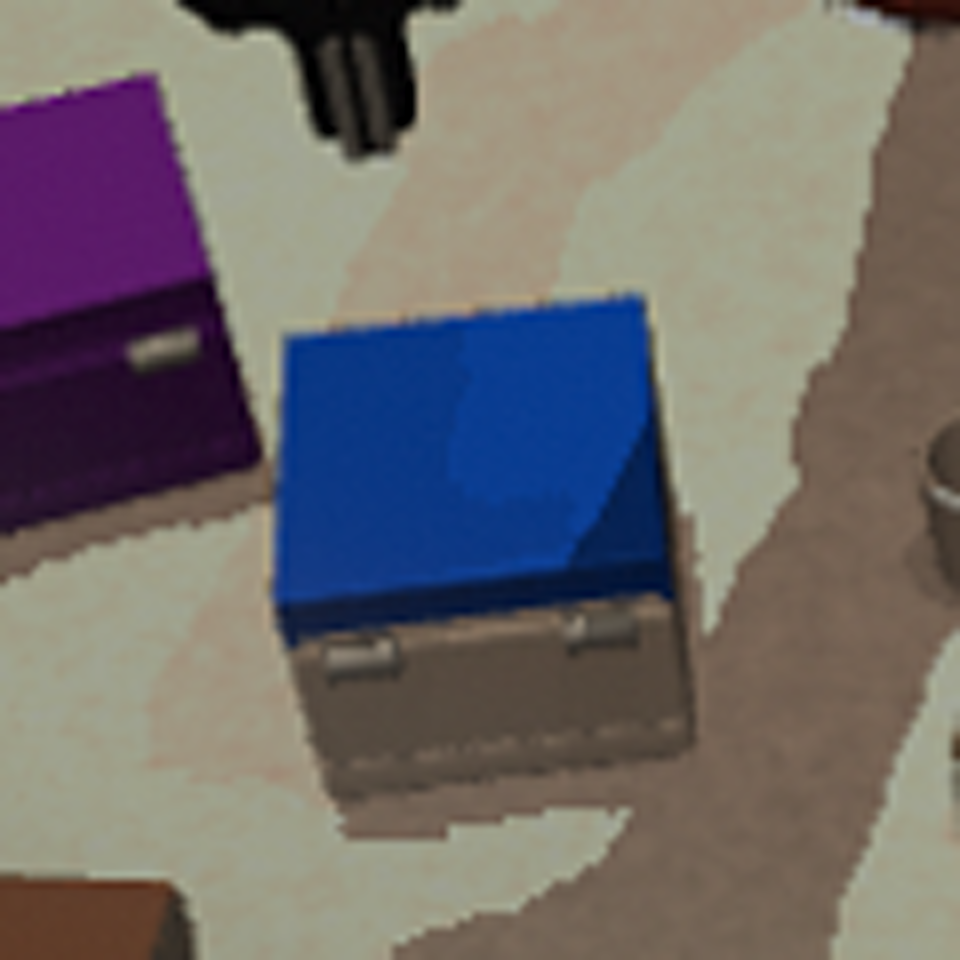

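Run:
```python
from rel import *
p=arm.get_image("wrist");s=st()
rel(p,s,{"front":([(204,13),(351,14)],None),"back":([(208,170),(345,170)],None)},0,0,1,z=.09)
arm.hand_in()
```

```text
{'clock': 24.9833, 'position': [0.5268, -0.1458, 0.2567], 'orientation': [-0.0745, 0.9972, -0.0, -0.0], 'wrist_force': [-0.1534, 0.0921, 0.0721], 'opening': 0.0035}
front [[0.1339, -0.0568], [0.1332, 0.059]] mean [0.1336 0.0011] th 0.34 len 0.1159
back [[0.0077, -0.0588], [0.0078, 0.0595]] mean [0.0078 0.0003] th -0.03 len 0.1184
the job is handed in; nothing more can be done
```

The rack is pressed home on the cold pack and the lid fell shut by itself. I handed the job in at about 25 s.

- **Rack:** I carried it by its fin to the box and pressed the plate down against a wrist reading of about 9–10 N. The rack's foot met the cold pack with its underside about 26 mm above the bench. I held a wrist reading of 21.5–23 N for about 1.2 s. Adding the rack's weight, I make that about 23–25 N on the pack. Pictures after release showed the rack upright and about central in the well.
- **Lid:** I pushed it from behind, past upright, until it fell on its own. After that I only retreated up and away from it.
- **Last checks:** The final pictures show the lid shut. Placed at 90 mm height, its top measured about 126 x 116–118 mm (true size 128 x 118 mm), so it looks level to picture accuracy. I could not read the hinge angle directly, and the shut lid hides the rack. In the scene camera the five bystanders are within about 2 pixels of where they started. The wrist force reads about zero, so the robot touches nothing.

**One thing went less smoothly:** near upright, the lid's edge caught on a wider part of the fingers. The vertical wrist force read 10.6 N at the end of that move, under the 15 N limit, but the peak between readings was not recorded. I backed off, raised the tool 14 mm and pushed on, with readings at about 1 N.

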